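# Load the handrail brackets into the polishing jig

## Robot

A 7-joint arm with a two-finger parallel gripper is mounted at the origin on the work surface. World frame = base frame: x ahead of the robot, y to its left, z up, the work surface at z = 0. Lengths are in m, angles in degrees, forces in N, time in s.
With the tool pointing down it reaches from about 0.425 to 0.825 m from the base axis. Payload 3.6 kg.
Tool frame: the origin (TCP) lies midway between the tips of the shut fingers; the grasp point (between the pads) lies 19 mm behind it; x points along the fingers, y is the direction in which the jaws open and shut, and the axes are right-handed (so a half turn about x gives the same grasp; the last joint's range is limited). The gripper opens to 93 mm and grips with 3 to 60 N. Pads are 15 mm wide; open, the fingers measure 128 mm over their backs; the gripper's body (75 mm by 188 mm) begins 65 mm behind the grasp point.
Start: joints at [-76.117, 35.231, -0.722, 81.555, 0.464, 63.22, -2.315], TCP at [0.173, 0.627, 0.219] pointing down, gripper open.
Joint ranges: [-178.69, 178.69], [-17.37, 117.87], [-77.05, 75.6], [15.02, 138.74], [-78.02, 258.01], [0.78, 113.62], [-162.83, 162.83]. Speed limits (degrees/s): [159.86, 159.86, 180, 180, 180, 180, 180].

## Interface

Orientations are given as [roll, pitch, yaw] about the fixed x, y, z axes, in that order (R = Rz(yaw) Ry(pitch) Rx(roll)).
In Python, from bench import ctrl gives the robot as it stands.
- The arm moves only by the shell command python3 -m creep 'ROWS' [FORCE]. ROWS is JSON, a list of rows, each a list of 7 numbers: the shift along the tool's x, y, z in m, then the turn, a rotation vector about the tool's x, y, z in units of 8 degrees (1.0 is 8 degrees), then the finger opening in m, from 0 to 0.093. In form: [[tx, ty, tz, ax, ay, az, grip], ...]. A call has exactly 10 rows; each row is the pose to reach, as a shift and turn from the pose commanded when the call began, along the tool's axes at that moment; what a row does not reach only later rows make up. A row lasts 1/10 s, in which the tool goes at most 50 mm and 8.59 degrees, less where a joint would pass 70% of its speed; a pose out of reach is approached as far as the arm can. A call with a gripper value outside its range is refused whole. The fingers move at their own pace and stop on an object; FORCE is the grip in N (left out, the last holds). Time passes only in rows, so rows that repeat a pose let the fingers close, or fill a call up. It gives the time, the measured TCP pose, the force and the opening at its end, in the units of the state.
- ctrl.observe(): the state, without advancing time (a new reading comes with each control period).
- ctrl.capture(name): name is "side" or "top"; returns the picture (384x512x3 uint8, red, green, blue); there is no depth.
- ctrl.camera_model(name): a dict with "fx", "fy", "cx", "cy" (pixels), "R" (3x3) and "t" (3): a world point X has camera coordinates R X + t. Camera axes: x right, y down, z forward; pixel columns grow to the right and rows downward; lengths in m; the calibration is good to about 2 mm. A picture is of the moment at which its call begins. camera_model takes no time and is no camera call.
- ctrl.finish_job(): hands the job in, once; it reports no verdict.
The state is a dict: "clock": time; "joint_pos": joint angles; "qd": joint speeds; "joint_torque": joint torques, N m; "ee_pos": TCP position; "eef_rot": TCP orientation; "wrist_force": force on the tool from outside, world axes, zero at the start; "ft_torque": the same for the moment, N m; "finger_gap": finger opening in m.
Only numpy, scipy, OpenCV 4.12 (cv2) and the standard library are available. Lean on these libraries where they do the work, as an engineer would, in place of code of your own. Each camera call takes 0.05 s, during which the arm holds its last target. There are 200 camera calls.

## Task

Load the polishing jig: swing its clamp bar up, then take every handrail bracket waiting in the rack - it has to be slid forward from under the rack's lip before it can be lifted clear - and lay them side by side flat on the jig, square to it, lugs upright at the front and rear edges well under the clamp bar. When all are in, swing the bar down onto them, and leave the other things on the bench undisturbed.

Things in the scene. Friction and masses are not known exactly. Their poses are not given: they have to be found in the camera images.
- rack: Fixed rack (left or right). Origin: centre, on the bench; +x to its back, -x to its open front (robot side), z up. Black base plate 6 thick, x -140..100, y -145..145. An overhanging aluminium lip covers x 10..100, full width, underside 22, top 28 above the bench. Cheeks close its sides at y +-142, a wall 56 high its back at x 94: only the front is open.
- jig: Fixed jig, beside the rack: plywood board 210 (x) x 280 (y), top 12 above the bench. Origin: centre, on the bench; +x to the back, -x to the front (robot side). Steel stop rail 7 high behind x 80. Clamp bar: steel plate 264 (y) x 75 x 6, hinged along y at x 90, z 19; down, it covers x 15..90, underside 19 above the bench. Room for four brackets side by side.
- clamp (a joint): Clamp bar angle, rad: 0 down on an empty jig, grows as its front edge swings up and back, stop at 1.35; at 1.1 there is ample room below. The lightly sprung, stiff hinge (0.4 N m to lift, less to lower) stays where it is left. Resting on brackets it reads about 0.02 to 0.05.
- clamp_handle (a point): Centre of the clamp bar's handle: round black rod 12 thick, 88 clear length along the jig's y, on two posts; with the bar down it is 60 in front of the hinge and 36 above the bar's underside (24 clear under the rod). It swings with the bar; pinched from above, it can turn between the fingers.
- bracket1_lug (a point): Steel handrail bracket, 0.3 to 0.6 kg (None from the start if absent): flat plate 130 (x) x 50 (y) x 8 thick, upright lug 36 (x) x 12 (y) x 45 high on top. Point: the lug's centre, 30.5 above the plate's underside, 100 from the plate's rear edge, 30 from its front; x points to the rear edge, z up the lug. At the start its rear is under the rack's lip, the lug clear in front.
- bracket2_lug (a point): Steel handrail bracket, 0.3 to 0.6 kg (None from the start if absent): flat plate 130 (x) x 50 (y) x 8 thick, upright lug 36 (x) x 12 (y) x 45 high on top. Point: the lug's centre, 30.5 above the plate's underside, 100 from the plate's rear edge, 30 from its front; x points to the rear edge, z up the lug. At the start its rear is under the rack's lip, the lug clear in front.
- bracket3_lug (a point): Steel handrail bracket, 0.3 to 0.6 kg (None from the start if absent): flat plate 130 (x) x 50 (y) x 8 thick, upright lug 36 (x) x 12 (y) x 45 high on top. Point: the lug's centre, 30.5 above the plate's underside, 100 from the plate's rear edge, 30 from its front; x points to the rear edge, z up the lug. At the start its rear is under the rack's lip, the lug clear in front.
- bracket4_lug (a point): Steel handrail bracket, 0.3 to 0.6 kg (None from the start if absent): flat plate 130 (x) x 50 (y) x 8 thick, upright lug 36 (x) x 12 (y) x 45 high on top. Point: the lug's centre, 30.5 above the plate's underside, 100 from the plate's rear edge, 30 from its front; x points to the rear edge, z up the lug. At the start its rear is under the rack's lip, the lug clear in front.
- grinder: Bystander, not to be disturbed: angle grinder lying on its disc, about 290 long, 75 high, green with a black rear end (mm). Origin: underside centre of the lying tool.
- flap_disc: Bystander, not to be disturbed: small abrasive disc, 50 across, 14 high, lying flat between rack and jig (mm). Origin: underside centre.
- spray_can: Bystander, not to be disturbed: white spray can, 60 across, 170 high, beside the rack or jig (mm). Origin: underside centre.
- tin: Bystander, not to be disturbed: blue tin, 90 across, 80 high, beside the rack or jig (mm). Origin: underside centre.
- wrench: Bystander, not to be disturbed: steel wrench lying on the bench at the robot's left (mm). Origin: underside centre of the lying tool.
- brush: Bystander, not to be disturbed: hand brush lying on the bench at the robot's right (mm). Origin: underside centre of the lying tool.
- pad_box: Bystander, not to be disturbed: cardboard box 100 x 140 x 60 high at the back of the bench (mm). Origin: underside centre.
Things that resemble listed ones, but are neither listed nor needed, are in the scene too. What is shaped like the part that bears bracket2_lug but brown is not meant.

How it is judged:
By the outcome, as a careful person would: the job done as asked, in the order asked, and still so for the second after the job is handed in, with the robot touching nothing.
Of bracket1, bracket2, bracket3, bracket4 only 3 to 4 are there at a start; the rules pass over those that are not, and their reading is None.
At some moment in a run one of bracket1, bracket2, bracket3, bracket4 may be knocked a few centimetres aside while the robot is not near it.
Once in a run the grip may slacken for a moment while it holds something.
It also fails if it takes over 210 s, if anything falls off the work surface, if the arm or the gripper's body presses on something with over 40 N, if the wrist force passes 120 N, or if a joint passes its speed limit or range.

## Working session

There is one attempt and no reset: what is moved stays moved. The work goes in short steps, Python scripts to look and compute and a shell command to move; the robot and the scene stay as the last step left them, time stands still between calls to the robot, and variables do not carry over. Pictures are saved under pics/ and viewed, about 12 in all and at most 16, crops included, and the job is handed in when it is done.

```bash
ls; mkdir -p pics; python3 - <<'E'
from bench import ctrl
import cv2
for n in("side","top"):
    im=ctrl.capture(n); cv2.imwrite(f"pics/{n}0.png",im[:,:,::-1])
    c=ctrl.camera_model(n); print(n,c)
print(ctrl.observe())
E
```

```text
pics
side {'fx': 433.22639518853936, 'fy': 433.22639518853936, 'cx': 259.1741457947482, 'cy': 192.44418403858995, 'R': array([[ 0.91434199, -0.40492914,  0.00333445],
       [-0.20190164, -0.46300683, -0.86305296],
       [ 0.35101916,  0.78845233, -0.50510244]]), 't': array([-0.4898169 ,  0.20011139,  1.38900361])}
top {'fx': 498.02778521324456, 'fy': 498.02778521324456, 'cx': 250.87770561749386, 'cy': 190.00463279626177, 'R': array([[ 0.02405798, -0.99968886,  0.0065882 ],
       [-0.9989461 , -0.02429673, -0.0389404 ],
       [ 0.03908835, -0.00564443, -0.99921982]]), 't': array([0.03058509, 0.53725338, 1.60239421])}
{'clock': 0.1, 'joint_pos': array([-76.11794996,  35.28285143,  -0.72320566,  81.63023263,
         0.46433312,  63.21866698,  -2.31542129]), 'qd': array([ 0.05078153, -0.19261548,  0.00343254, -0.27817043, -0.06424353,
        0.04313184,  0.11419099]), 'joint_torque': array([ 1.77390615e-03, -4.60037756e+01,  2.10350649e-01, -1.66242689e+01,
       -6.11507334e-02,  1.69088220e-02,  1.06035393e-04]), 'ee_pos': array([0.17241745, 0.62599422, 0.21761773]), 'eef_rot': array([ -89.31767916,   89.87112159, -104.71461793]), 'wrist_force': array([-0.5740142 ,  0.07723334,  0.54598969]), 'ft_torque': array([-0.02975559, -0.03854665,  0.0848165 ]), 'finger_gap': 0.09308104105235042}
```

View pics/top0.png

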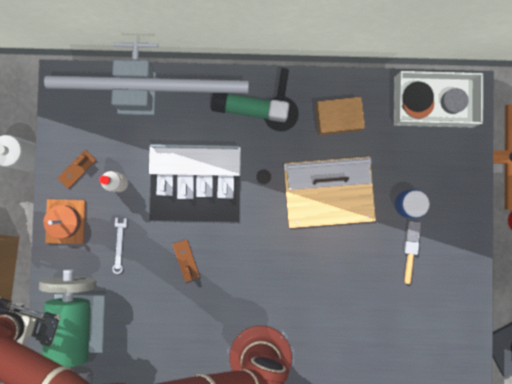

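View pics/side0.png

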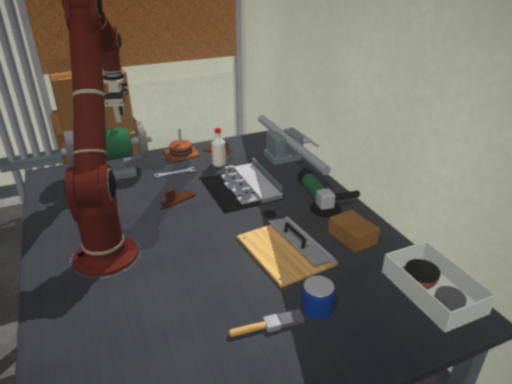

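The top view shows the rack at (195,183) with four brackets with lugs near row 187, and the jig at (330,192) with its handle at (331,180). The robot base is at (262,355). I'll take enlarged crops next to measure them.

```bash
cat > h.py <<'E'
import numpy as np, cv2
from bench import ctrl
def ray(n,uv,z):
    c=ctrl.camera_model(n); R,t=c["R"],c["t"]
    d=R.T@np.array([(uv[0]-c["cx"])/c["fx"],(uv[1]-c["cy"])/c["fy"],1]); o=-R.T@t
    return o+d*(z-o[2])/d[2]
def proj(n,X):
    c=ctrl.camera_model(n); p=c["R"]@np.array(X,float)+c["t"]
    return np.array([c["fx"]*p[0]/p[2]+c["cx"],c["fy"]*p[1]/p[2]+c["cy"]])
def save(n,box,name,k=6):
    im=ctrl.capture(n); x0,y0,x1,y1=box
    cv2.imwrite("pics/"+name,cv2.resize(im[y0:y1,x0:x1,::-1],None,fx=k,fy=k,interpolation=cv2.INTER_CUBIC)); return im
def st():
    s=ctrl.observe(); print(round(s["clock"],2),s["ee_pos"].round(4),s["eef_rot"].round(2),s["wrist_force"].round(1),round(s["finger_gap"],4))
E
python3 - <<'E'
from h import *
a=ctrl.capture("top")
A=a[138:230,142:252,::-1]; B=a[148:236,276:386,::-1]
cv2.imwrite("pics/crop1.png",cv2.resize(np.hstack([cv2.resize(A,(110,92)),np.vstack([B,np.zeros((4,110,3),np.uint8)])]) if 0 else np.vstack([A[:, :],B]) ,None,fx=3.3,fy=3.3,interpolation=cv2.INTER_CUBIC) if 0 else cv2.resize(A,None,fx=6,fy=6,interpolation=cv2.INTER_CUBIC))
cv2.imwrite("pics/crop2.png",cv2.resize(B,None,fx=6,fy=6,interpolation=cv2.INTER_CUBIC))
E
```

```text
(no output)
```

View pics/crop1.png

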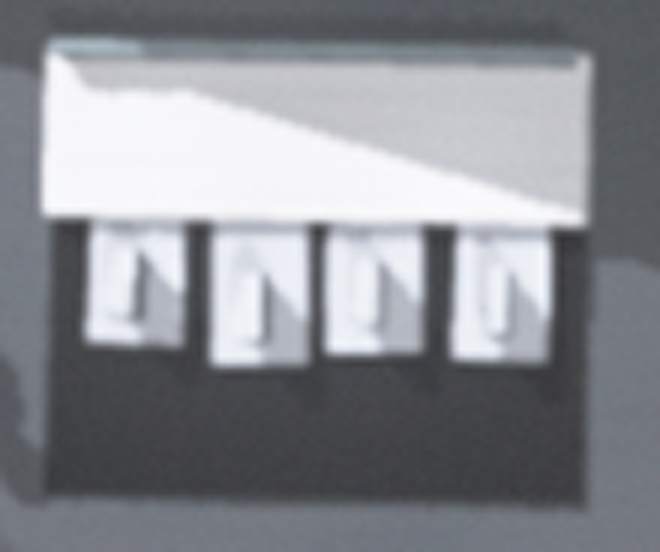

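View pics/crop2.png

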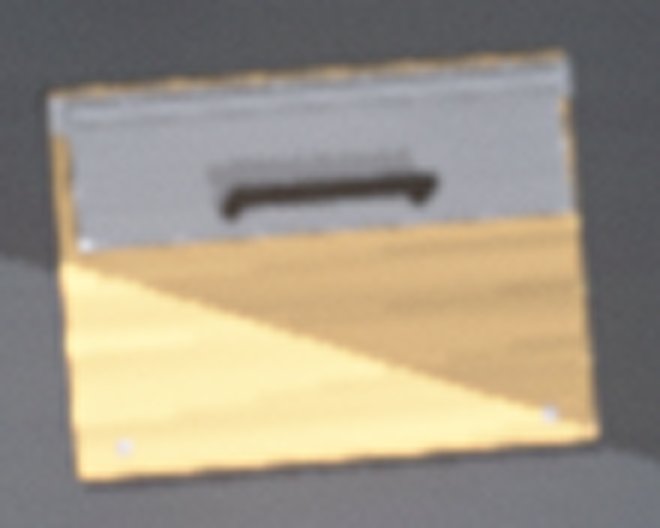

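Crop 1 shows the plates' front edges at about (134,347), (259,367), (373,355) and (500,361), with lugs about 60 px above. Crop 2 shows jig corners at (50,92), (568,52), (598,438) and (80,482), with the handle rod running (230,198)–(435,185).

```bash
python3 - <<'E'
from h import *
f1=lambda p:(142+(p[0]+.5)/6-.5,138+(p[1]+.5)/6-.5)
f2=lambda p:(276+(p[0]+.5)/6-.5,148+(p[1]+.5)/6-.5)
J=[ray("top",f2(p),.012) for p in[(50,92),(568,52),(598,438),(80,482)]]
for p in J: print("jig",p.round(4))
print(np.mean(J,0).round(4),np.linalg.norm(J[0]-J[1]),np.linalg.norm(J[1]-J[2]))
for a,b in((0,1),(3,2)): d=J[a]-J[b];print("yaw",np.degrees(np.arctan2(-d[0],d[1])))
for a,b in((0,3),(1,2)): d=J[a]-J[b];print("yaw",np.degrees(np.arctan2(d[1],d[0])))
h=[ray("top",f2(p),.055) for p in[(230,190),(435,182)]];print("handle",h,np.mean(h,0))
R=[ray("top",f1(p),z) for p,z in[((45,497),.006),((585,505),.006),((587,224),.028),((43,215),.028)]];print(np.round(R,4))
d=R[0]-R[1];print("rackyaw",np.degrees(np.arctan2(-d[0],d[1])))
for l,r,lu in[((84,344),(184,349),(127,283)),((210,367),(308,368),(252,303)),((325,353),(422,356),(370,290)),((450,360),(549,362),(497,297))]:
    a,b=ray("top",f1(l),.014),ray("top",f1(r),.014); d=a-b; m=(a+b)/2; y=np.arctan2(-d[0],d[1])
    print("br w",np.linalg.norm(d).round(4),"front",m.round(4),"yaw",np.degrees(y).round(1),"lug",(m+.03*np.array([np.cos(y),np.sin(y),0])).round(4),"luTop",ray("top",f1(lu),.059).round(4))
E
```

```text
jig [ 0.6268 -0.0614  0.012 ]
jig [ 0.6554 -0.3415  0.012 ]
jig [ 0.4472 -0.3607  0.012 ]
jig [ 0.4169 -0.0821  0.012 ]
[ 0.5366 -0.2114  0.012 ] 0.28151034425994165 0.2091473999850338
yaw 5.83908683823421
yaw 6.205492884399597
yaw 5.6196445721777675
yaw 5.282120624175645
handle [array([ 0.57337945, -0.15412344,  0.055     ]), array([ 0.58023223, -0.2619207 ,  0.055     ])] [ 0.57680584 -0.20802207  0.055     ]
[[0.4301 0.3704 0.006 ]
 [0.4327 0.0793 0.006 ]
 [0.5832 0.0816 0.028 ]
 [0.5809 0.3719 0.028 ]]
rackyaw 0.5218523093059482
br w 0.0538 front [0.5122 0.3236 0.014 ] yaw -1.5 lug [0.5422 0.3229 0.014 ] luTop [0.5442 0.3207 0.059 ]
br w 0.0527 front [0.5025 0.2562 0.014 ] yaw 0.8 lug [0.5325 0.2566 0.014 ] luTop [0.5354 0.2551 0.059 ]
br w 0.0522 front [0.511  0.1949 0.014 ] yaw -0.4 lug [0.541  0.1947 0.014 ] luTop [0.5437 0.1936 0.059 ]
br w 0.0533 front [0.5092 0.127  0.014 ] yaw 0.2 lug [0.5392 0.1272 0.014 ] luTop [0.5416 0.1271 0.059 ]
```

```bash
python3 - <<'E'
from h import *
save("side",(232,212,342,287),"crop3.png",7)
E
```

```text
(no output)
```

View pics/crop3.png

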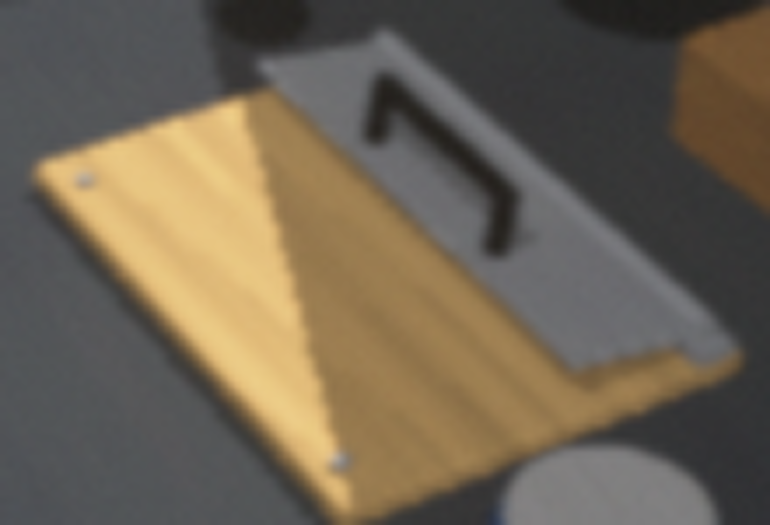

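The side view shows the rod ends at crop (387,82) and (513,194) and the bar's front corners at (262,65) and (577,370). The bar may not be fully down.

```bash
cat >> h.py <<'E'
def tri(ut,us):
    A=[];b=[]
    for n,uv in(("top",ut),("side",us)):
        c=ctrl.camera_model(n);P=np.hstack([c["R"],c["t"][:,None]]);x,y=(uv[0]-c["cx"])/c["fx"],(uv[1]-c["cy"])/c["fy"]
        for r in(x*P[2]-P[0],y*P[2]-P[1]): A.append(r[:3]);b.append(-r[3])
    X,res,_,_=np.linalg.lstsq(np.array(A),np.array(b),rcond=None); return X
JO=np.array([.5366,-.2114]); JY=np.radians(5.8)
def tojig(X): 
    c,s=np.cos(JY),np.sin(JY); d=np.array(X[:2])-JO; return np.array([c*d[0]+s*d[1],-s*d[0]+c*d[1],X[2] if len(X)>2 else 0])
def jig(x,y):
    c,s=np.cos(JY),np.sin(JY); return JO+[c*x-s*y,s*x+c*y]
E
python3 - <<'E'
from h import *
f2=lambda p:(276+(p[0]+.5)/6-.5,148+(p[1]+.5)/6-.5)
f3=lambda p:(232+(p[0]+.5)/7-.5,212+(p[1]+.5)/7-.5)
for a,b in[((230,190),(387,82)),((435,180),(513,194)),((76,250),(262,65)),((578,213),(577,370))]:
    X=tri(f2(a),f3(b)); print(X.round(4),tojig(X).round(4))
E
```

```text
[ 0.5709 -0.1523  0.0616] [0.0401 0.0553 0.0616]
[ 0.5789 -0.259   0.0659] [ 0.0373 -0.0516  0.0659]
[ 0.5402 -0.0754  0.0318] [0.0173 0.1349 0.0318]
[ 0.5657 -0.3423  0.0329] [ 0.0157 -0.1332  0.0329]
```

```bash
cat >> h.py <<'E'
from scipy.spatial.transform import Rotation as Ro
def go(x,y,z,yaw):
    """yaw = direction of tool y in world, deg; tool x down. prints shift/rotvec(8deg units) in tool axes"""
    s=ctrl.observe(); R=Ro.from_euler("xyz",s["eef_rot"],degrees=True); M=R.as_matrix()
    a=np.radians(yaw); X=np.array([0,0,-1.]);Y=np.array([np.cos(a),np.sin(a),0]);T=np.column_stack([X,Y,np.cross(X,Y)])
    d=M.T@(np.array([x,y,z])-s["ee_pos"]); r=(R.inv()*Ro.from_matrix(T)).as_rotvec(degrees=True)/8
    print("toolY",M[:,1].round(3),"shift",d.round(4),"rot",r.round(3))
E
python3 - <<'E'
from h import *
st()
hx=jig(.037,.001);print(hx)
for y in(5.8,185.8): go(hx[0],hx[1],.15,y)
for y in(90,-90): go(.45,.25,.25,y)
im=ctrl.capture("top");
red=cv2.inRange(im,(150,0,0),(255,70,70)); n,l,s,c=cv2.connectedComponentsWithStats(red[165:200,95:135]); print(s,c)
print("can cap",[ray("top",(105,181),z).round(3) for z in(.16,.17)],"can right edge base/top",ray("top",(128,183),0.14).round(3),ray("top",(119,192),.0).round(3))
E
```

```text
0.2 [0.1725 0.6262 0.2179] [ -89.28   89.91 -104.68] [-0.7  0.2  0.4] 0.0932
[ 0.57330953 -0.20666604]
toolY [ 0.265  0.964 -0.002] shift [ 0.0691 -0.6965  0.6075] rot [8.601e+00 7.000e-03 1.000e-02]
toolY [ 0.265  0.964 -0.002] shift [ 0.0691 -0.6965  0.6075] rot [-1.3899e+01 -1.1000e-02  8.0000e-03]
toolY [ 0.265  0.964 -0.002] shift [-0.0316 -0.2891  0.3674] rot [-1.924e+00 -1.000e-03  1.200e-02]
toolY [ 0.265  0.964 -0.002] shift [-0.0316 -0.2891  0.3674] rot [2.0576e+01 1.7000e-02 2.0000e-03]
[[   0    0   40   35 1353]
 [   5   12   10    6   47]] [[19.84331116 17.08351811]
 [ 9.61702128 14.59574468]]
can cap [array([0.547, 0.473, 0.16 ]), array([0.546, 0.47 , 0.17 ])] can right edge base/top [0.543 0.41  0.14 ] [0.52  0.472 0.   ]
```

```bash
python3 -m creep '[[0,-0.02,0.025,0.3,0,0,0.07],[0,-0.05,0.06,0.8,0,0,0.07],[0,-0.08,0.10,1.3,0,0,0.07],[0,-0.115,0.145,1.9,0,0,0.07],[0,-0.15,0.19,2.5,0,0,0.07],[0,-0.185,0.235,3.1,0,0,0.07],[0,-0.22,0.28,3.7,0,0,0.07],[0,-0.25,0.32,4.2,0,0,0.07],[0,-0.275,0.35,4.5,0,0,0.07],[0,-0.29,0.37,4.6,0,0,0.07]]' 20; python3 -c "
from h import *
st(); p=jig(.037,.001); go(p[0],p[1],.15,5.8)"
```

```text
clock: 1.25
ee_pos: [0.4537, 0.246, 0.2189]
eef_rot: [17.6, 89.9, -34.8]
wrist_force: [-0.6, -0.2, 0.2]
finger_gap: 0.0697
1.25 [0.4537 0.246  0.2189] [ 17.58  89.95 -34.8 ] [-0.6 -0.2  0.2] 0.0697
toolY [0.792 0.611 0.   ] shift [ 0.0692 -0.1817  0.4315] rot [ 3.978  0.006 -0.004]
```

```bash
python3 -m creep '[[0.0,-0.01,0.025,0.2,0,0,0.06],[0.01,-0.03,0.07,0.6,0,0,0.06],[0.02,-0.05,0.115,1.0,0,0,0.06],[0.03,-0.07,0.16,1.5,0,0,0.06],[0.035,-0.09,0.205,2.0,0,0,0.06],[0.04,-0.11,0.25,2.5,0,0,0.06],[0.05,-0.13,0.295,3.0,0,0,0.06],[0.06,-0.15,0.34,3.5,0,0,0.06],[0.065,-0.17,0.39,3.8,0,0,0.06],[0.069,-0.182,0.431,3.98,0,0,0.06]]'; python3 -c "
from h import *
st(); p=jig(.037,.001); go(p[0],p[1],.051,5.8)"
```

```text
clock: 2.25
ee_pos: [0.5724, -0.2057, 0.1493]
eef_rot: [-91.7, 90.0, -175.9]
wrist_force: [0.9, 0.1, -0.1]
finger_gap: 0.0602
2.25 [ 0.5724 -0.2057  0.1493] [ -91.75   89.96 -175.92] [ 0.9  0.1 -0.1] 0.0602
toolY [ 0.995  0.102 -0.001] shift [0.0983 0.0008 0.0011] rot [ 0.004 -0.     0.005]
```

Descend, then close on the rod.

```bash
python3 -m creep '[[0.01,0,0.001,0,0,0,0.06],[0.025,0.001,0.001,0,0,0,0.06],[0.04,0.001,0.001,0,0,0,0.06],[0.055,0.001,0.001,0,0,0,0.06],[0.07,0.001,0.001,0,0,0,0.06],[0.082,0.001,0.001,0,0,0,0.06],[0.092,0.001,0.001,0,0,0,0.06],[0.098,0.001,0.001,0,0,0,0.06],[0.098,0.001,0.001,0,0,0,0.06],[0.098,0.001,0.001,0,0,0,0.06]]'
python3 -m creep '[[0,0,0,0,0,0,0.03],[0,0,0,0,0,0,0.02],[0,0,0,0,0,0,0.014],[0,0,0,0,0,0,0.01],[0,0,0,0,0,0,0.005],[0,0,0,0,0,0,0.005],[0,0,0,0,0,0,0.005],[0,0,0,0,0,0,0.005],[0,0,0,0,0,0,0.005],[0,0,0,0,0,0,0.005]]' 20; python3 -c "
from h import *
st(); s=ctrl.observe(); print(tojig(s['ee_pos']))"
```

```text
clock: 3.25
ee_pos: [0.574, -0.2043, 0.052]
eef_rot: [57.2, 90.0, -26.9]
wrist_force: [0.3, 0.4, -0.1]
finger_gap: 0.0598
clock: 4.25
ee_pos: [0.5717, -0.2044, 0.0515]
eef_rot: [-105.4, 89.8, 170.6]
wrist_force: [-5.6, -0.7, 4.3]
finger_gap: 0.0111
4.25 [ 0.5717 -0.2044  0.0515] [-105.36   89.77  170.57] [-5.6 -0.7  4.3] 0.0111
[0.03565328 0.00343437 0.05146875]
```

```bash
python3 -m creep '[[-0.0045,0.004,0,0,0,0,0.005],[-0.0087,0.0085,0,0,0,0,0.005],[-0.0125,0.0133,0,0,0,0,0.005],[-0.0159,0.0183,0,0,0,0,0.005],[-0.0188,0.0237,0,0,0,0,0.005],[-0.0213,0.0293,0,0,0,0,0.005],[-0.0232,0.0351,0,0,0,0,0.005],[-0.0246,0.041,0,0,0,0,0.005],[-0.0246,0.041,0,0,0,0,0.005],[-0.0246,0.041,0,0,0,0,0.005]]' 20; python3 -c "
from h import *
s=ctrl.observe(); print(tojig(s['ee_pos']))"
```

```text
clock: 5.25
ee_pos: [0.6109, -0.2011, 0.0767]
eef_rot: [-96.1, 89.6, 179.8]
wrist_force: [-8.8, -0.3, 8.2]
finger_gap: 0.0116
[0.07500551 0.00278294 0.07666223]
```

```bash
python3 -m creep '[[-0.0005,0.003,0,0,0,0,0.005],[-0.0009,0.0061,0,0,0,0,0.005],[-0.0013,0.0122,0,0,0,0,0.005],[-0.0011,0.0183,0,0,0,0,0.005],[-0.0004,0.0244,0,0,0,0,0.005],[0.0005,0.0291,0,0,0,0,0.005],[0.0005,0.0291,0,0,0,0,0.005],[0.0005,0.0291,0,0,0,0,0.005],[0.0005,0.0291,0,0,0,0,0.005],[0.0005,0.0291,0,0,0,0,0.005]]' 20; python3 -c "
from h import *
s=ctrl.observe(); print(tojig(s['ee_pos']),s['eef_rot'])"
```

```text
clock: 6.25
ee_pos: [0.6423, -0.1985, 0.0761]
eef_rot: [-57.0, 89.8, -141.1]
wrist_force: [-5.4, -1.0, 4.9]
finger_gap: 0.0113
[0.10644288 0.00219305 0.07611611] [ -57.00200765   89.84609335 -141.09891436]
```

```bash
python3 -m creep '[[0,0,0,0,0,0,0.02],[0,0,0,0,0,0,0.02],[0,0,0,0,0,0,0.02],[-0.01,0,0,0,0,0,0.02],[-0.025,0,0,0,0,0,0.02],[-0.045,0,0,0,0,0,0.02],[-0.07,0,0,0,0,0,0.03],[-0.095,0,0,0,0,0,0.04],[-0.115,0,0,0,0,0,0.04],[-0.125,0,0,0,0,0,0.04]]' 20; python3 -c "
from h import *
st();go(.541,.127,.15,90)
im=save('side',(232,180,342,255),'crop4.png',7)
cv2.imwrite('pics/top_b.png',cv2.resize(ctrl.capture('top')[130:240,140:390,::-1],None,fx=3,fy=3))"
```

```text
clock: 7.25
ee_pos: [0.645, -0.1975, 0.2048]
eef_rot: [66.7, 89.6, -17.4]
wrist_force: [0.4, 0.1, 0.4]
finger_gap: 0.0397
7.25 [ 0.645  -0.1975  0.2048] [ 66.67  89.64 -17.36] [0.4 0.1 0.4] 0.0397
toolY [0.995 0.104 0.006] shift [ 0.0536 -0.07   -0.3337] rot [-10.504   0.044  -0.02 ]
```

View pics/crop4.png

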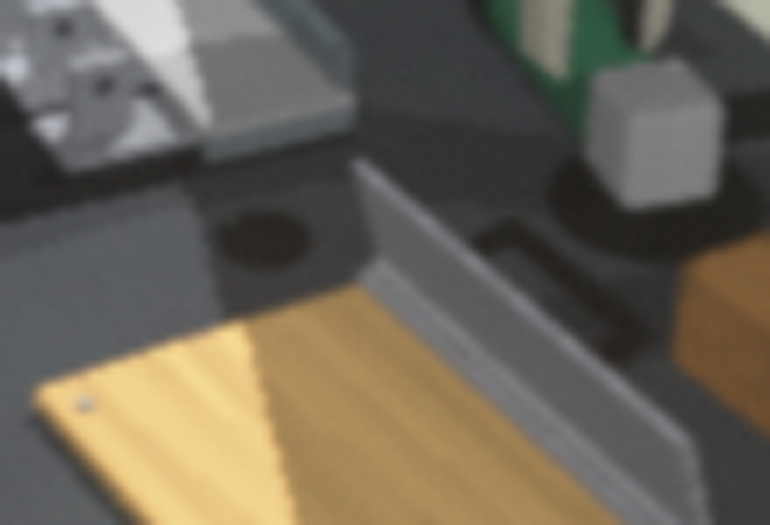

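The bar stands up and the jig is clear. Next I go above the fourth bracket.

```bash
python3 -m creep '[[0,-0.005,-0.015,-0.5,0,0,0.04],[0.0,-0.01,-0.05,-1.5,0,0,0.04],[0.0,-0.02,-0.09,-2.5,0,0,0.04],[0.0,-0.03,-0.13,-3.5,0,0,0.04],[0.01,-0.035,-0.17,-4.5,0,0,0.04],[0.02,-0.045,-0.21,-5.6,0,0,0.04],[0.03,-0.05,-0.25,-6.7,0,0,0.04],[0.04,-0.06,-0.28,-7.7,0,0,0.04],[0.05,-0.065,-0.31,-8.7,0,0,0.04],[0.0536,-0.07,-0.333,-9.5,0.04,0,0.04]]'
python3 -m creep '[[0,0,0,-0.5,0,0,0.04],[0,0,0,-1,0,0,0.04],[0,0,0,-1,0,0,0.04],[0,0,0,-1,0,0,0.04],[0,0,0,-1,0,0,0.04],[0,0,0,-1,0,0,0.04],[0,0,0,-1,0,0,0.04],[0,0,0,-1,0,0,0.04],[0,0,0,-1,0,0,0.04],[0,0,0,-1,0,0,0.04]]'; python3 -c "
from h import *
st();go(.540,.127,.02,90)"
```

```text
clock: 8.35
ee_pos: [0.5369, 0.1294, 0.1453]
eef_rot: [160.4, 89.5, 152.8]
wrist_force: [-0.2, 0.3, -0.1]
finger_gap: 0.0402
clock: 9.35
ee_pos: [0.5393, 0.127, 0.1472]
eef_rot: [134.0, 89.7, 134.0]
wrist_force: [-0.4, 0.2, -0.1]
finger_gap: 0.0401
9.35 [0.5393 0.127  0.1472] [134.04  89.7  134.  ] [-0.4  0.2 -0.1] 0.0401
toolY [0.001 1.    0.004] shift [ 0.1272 -0.0005  0.0012] rot [-0.005 -0.026 -0.027]
```

View pics/top_b.png

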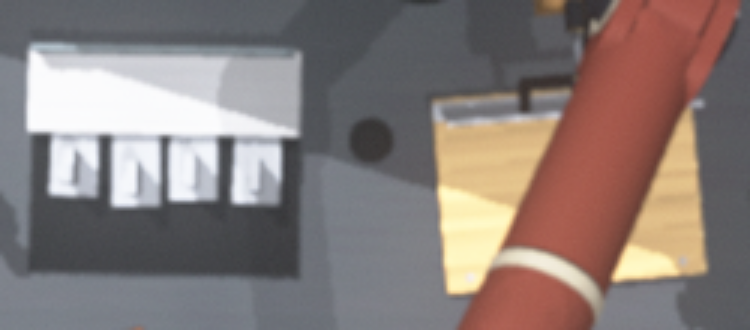

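```bash
python3 -m creep '[[0.01,0,0.001,0,0,0,0.04],[0.025,0,0.001,0,0,0,0.04],[0.045,0,0.001,0,0,0,0.04],[0.065,0,0.001,0,0,0,0.04],[0.085,0,0.001,0,0,0,0.04],[0.105,0,0.001,0,0,0,0.04],[0.118,0,0.001,0,0,0,0.04],[0.125,0,0.001,0,0,0,0.04],[0.127,0,0.001,0,0,0,0.04],[0.127,0,0.001,0,0,0,0.04]]'
python3 -m creep '[[0,0,0,0,0,0,0.03],[0,0,0,0,0,0,0.02],[0,0,0,0,0,0,0.014],[0,0,0,0,0,0,0.008],[0,0,0,0,0,0,0.005],[0,0,0,0,0,0,0.005],[0,0,0,0,0,0,0.005],[0,0,0,0,0,0,0.005],[0,0,0,0,0,0,0.005],[0,0,0,0,0,0,0.005]]' 50; python3 -c "
from h import *
st()"
```

```text
clock: 10.35
ee_pos: [0.5401, 0.1275, 0.0203]
eef_rot: [130.1, 89.7, 130.0]
wrist_force: [0.1, 0.5, -0.7]
finger_gap: 0.0404
clock: 11.35
ee_pos: [0.54, 0.127, 0.0206]
eef_rot: [136.7, 89.7, 136.7]
wrist_force: [-0.3, -0.8, 6.1]
finger_gap: 0.0119
11.35 [0.54   0.127  0.0206] [136.72  89.74 136.65] [-0.3 -0.8  6.1] 0.0119
```

```bash
python3 -m creep '[[0,0,-0.004,0,0,0,0.005],[0,0,-0.012,0,0,0,0.005],[0,0,-0.022,0,0,0,0.005],[0,0,-0.033,0,0,0,0.005],[0,0,-0.044,0,0,0,0.005],[0,0,-0.055,0,0,0,0.005],[0,0,-0.065,0,0,0,0.005],[0,0,-0.072,0,0,0,0.005],[0,0,-0.075,0,0,0,0.005],[0,0,-0.075,0,0,0,0.005]]' 50
python3 -m creep '[[-0.003,0,0,0,0,0,0.005],[-0.008,0,0,0,0,0,0.005],[-0.015,0,0,0,0,0,0.005],[-0.025,0,0,0,0,0,0.005],[-0.037,0,0,0,0,0,0.005],[-0.05,0,0,0,0,0,0.005],[-0.063,0,0,0,0,0,0.005],[-0.074,0,0,0,0,0,0.005],[-0.08,0,0,0,0,0,0.005],[-0.08,0,0,0,0,0,0.005]]' 50; python3 -c "
from h import *
st(); p=jig(-.07,-.09); go(*p,.1,95.8)
cv2.imwrite('pics/top_c.png',cv2.resize(ctrl.capture('top')[130:240,140:390,::-1],None,fx=3,fy=3))"
```

```text
clock: 12.35
ee_pos: [0.4639, 0.1276, 0.0205]
eef_rot: [145.5, 89.7, 145.5]
wrist_force: [0.0, 0.1, 6.8]
finger_gap: 0.0121
clock: 13.35
ee_pos: [0.4656, 0.1274, 0.1015]
eef_rot: [111.8, 89.7, 111.8]
wrist_force: [0.8, -0.1, -2.9]
finger_gap: 0.0121
13.35 [0.4656 0.1274 0.1015] [111.84  89.74 111.79] [ 0.8 -0.1 -2.9] 0.0121
toolY [0.001 1.    0.004] shift [-4.000e-04 -4.354e-01  1.080e-02] rot [-0.73  -0.011 -0.031]
```

View pics/top_c.png

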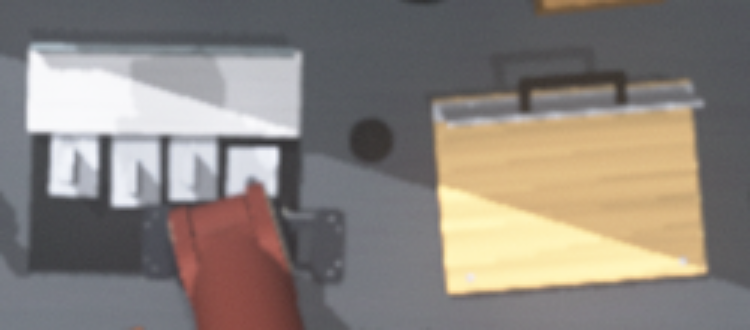

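The rack image shows bracket 4 gripped and clear of the lip, and the other three unchanged. Carrying it to the jig.

```bash
python3 -m creep '[[0,-0.005,0,0,0,0,0.005],[0,-0.02,0,0,0,0,0.005],[0,-0.045,0,0,0,0,0.005],[0,-0.075,0,0,0,0,0.005],[0,-0.11,0,0,0,0,0.005],[0,-0.145,0,0,0,0,0.005],[0,-0.18,0,0,0,0,0.005],[0,-0.21,0,0,0,0,0.005],[0,-0.235,0,0,0,0,0.005],[0,-0.255,0,0,0,0,0.005]]' 50
python3 -m creep '[[0,-0.02,0.001,0,0,0,0.005],[0,-0.045,0.002,-0.1,0,0,0.005],[0,-0.07,0.004,-0.2,0,0,0.005],[0,-0.095,0.006,-0.3,0,0,0.005],[0,-0.12,0.008,-0.4,0,0,0.005],[0,-0.145,0.009,-0.5,0,0,0.005],[0,-0.163,0.01,-0.6,0,-0.03,0.005],[0,-0.175,0.011,-0.7,0,-0.03,0.005],[0,-0.18,0.011,-0.73,0,-0.03,0.005],[0,-0.18,0.011,-0.73,0,-0.03,0.005]]' 50; python3 -c "
from h import *
st(); p=jig(-.065,-.09); go(*p,.03,95.8)
cv2.imwrite('pics/t1.png',cv2.resize(ctrl.capture('side')[190:300,220:370,::-1],None,fx=5,fy=5))"
```

```text
clock: 14.4
ee_pos: [0.4639, -0.1303, 0.0987]
eef_rot: [150.7, 89.6, 150.5]
wrist_force: [0.0, 0.0, -2.8]
finger_gap: 0.0117
clock: 15.4
ee_pos: [0.4753, -0.3079, 0.0983]
eef_rot: [171.7, 89.7, 177.4]
wrist_force: [0.5, 0.8, -4.0]
finger_gap: 0.0119
15.4 [ 0.4753 -0.3079  0.0983] [171.65  89.75 177.4 ] [ 0.5  0.8 -4. ] 0.0119
toolY [-0.1    0.995  0.001] shift [ 0.0682 -0.0002  0.006 ] rot [-0.006 -0.031 -0.005]
```

View pics/t1.png

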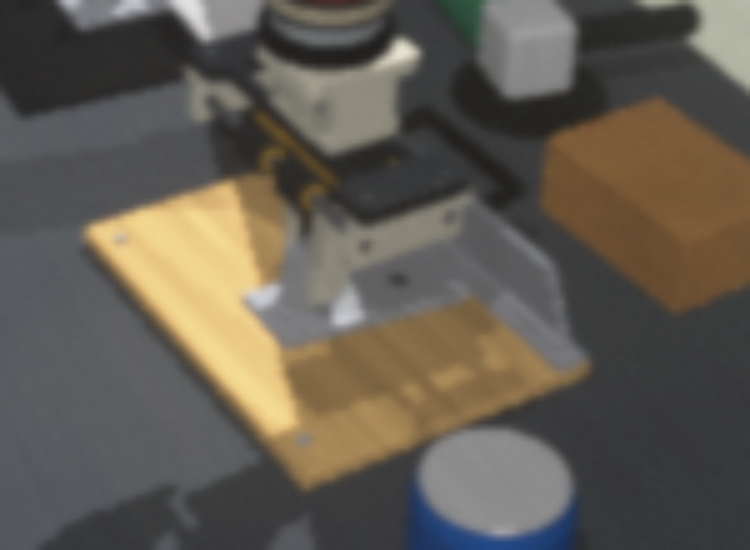

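```bash
python3 -m creep '[[0.005,0,0,0,0,0,0.005],[0.013,0,0,0,-0.03,0,0.005],[0.024,0,0,0,-0.03,0,0.005],[0.036,0,0,0,-0.03,0,0.005],[0.048,0,0,0,-0.03,0,0.005],[0.058,0,0,0,-0.03,0,0.005],[0.064,0,0,0,-0.03,0,0.005],[0.067,0,0,0,-0.03,0,0.005],[0.067,0,0,0,-0.03,0,0.005],[0.067,0,0,0,-0.03,0,0.005]]' 50
python3 -m creep '[[0,0,0.004,0,0,0,0.005],[0,0,0.011,0,0,0,0.005],[0,0,0.02,0,0,0,0.005],[0,0,0.03,0,0,0,0.005],[0,0,0.037,0,0,0,0.005],[0,0,0.041,0,0,0,0.005],[0.001,0,0.041,0,0,0,0.005],[0.003,0,0.041,0,0,0,0.005],[0.005,0,0.041,0,0,0,0.005],[0.0055,0,0.041,0,0,0,0.005]]' 50; python3 -c "
from h import *
st(); p=jig(-.03,-.09); go(*p,.026,95.8); print(tojig(ctrl.observe()['ee_pos']))"
```

```text
clock: 16.45
ee_pos: [0.4758, -0.308, 0.0318]
eef_rot: [-23.5, 89.9, -17.7]
wrist_force: [-0.6, 0.4, -2.5]
finger_gap: 0.0116
clock: 17.45
ee_pos: [0.5164, -0.3034, 0.0274]
eef_rot: [-6.8, 89.9, -0.9]
wrist_force: [-4.5, 1.6, 7.5]
finger_gap: 0.0118
17.45 [ 0.5164 -0.3034  0.0274] [-6.76 89.92 -0.95] [-4.5  1.6  7.5] 0.0118
toolY [-0.101  0.995 -0.   ] shift [ 0.0014 -0.0005 -0.0006] rot [0.002 0.01  0.001]
[-0.02940633 -0.08951975  0.0274428 ]
```

```bash
python3 -m creep '[[0,0,0,0,0,0,0.025],[0,0,0,0,0,0,0.035],[0,0,0,0,0,0,0.035],[-0.01,0,0,0,0,0,0.035],[-0.025,0,0,0,0,0,0.035],[-0.045,0,0,0,0,0,0.035],[-0.07,0,0,0,0,0,0.035],[-0.095,0,0,0,0,0,0.035],[-0.115,0,0,0,0,0,0.035],[-0.12,0,0,0,0,0,0.035]]' 50
python3 -m creep '[[0,0.01,0,0,0,0,0.035],[0,0.035,0.002,0,0,0,0.035],[0,0.07,0.008,0,0,0,0.035],[0,0.11,0.015,0,0,0,0.035],[0,0.155,0.022,0,0,0,0.035],[0,0.20,0.03,0,0,0,0.035],[0,0.245,0.038,0,0,0,0.035],[0,0.29,0.046,0,0,0,0.035],[0,0.335,0.053,0,0,0,0.035],[0,0.375,0.059,0,0,0,0.035]]' 50
python3 -m creep '[[0,0.03,0.004,0.1,0,0,0.035],[0,0.06,0.008,0.3,0,0,0.035],[0,0.085,0.012,0.5,0,0,0.035],[0,0.105,0.015,0.65,0,0,0.035],[0,0.114,0.017,0.725,0,0,0.035],[0,0.117,0.017,0.725,0,0,0.035],[0,0.117,0.017,0.725,0,0,0.035],[0,0.117,0.017,0.725,0,0,0.035],[0,0.117,0.017,0.725,0,0,0.035],[0,0.117,0.017,0.725,0,0,0.035]]' 50
python3 -c "
from h import *
st(); go(.5425,.194,.02,90)
im=ctrl.capture('top')
cv2.imwrite('pics/t2.png',cv2.resize(im[130:240,140:390,::-1],None,fx=3,fy=3,interpolation=cv2.INTER_CUBIC))"
```

```text
clock: 18.45
ee_pos: [0.5181, -0.3046, 0.1503]
eef_rot: [-32.5, 89.6, -26.7]
wrist_force: [-0.1, 0.5, 0.0]
finger_gap: 0.0353
clock: 19.45
ee_pos: [0.5354, 0.0787, 0.1452]
eef_rot: [161.2, 89.9, 167.2]
wrist_force: [-0.4, -0.3, -0.1]
finger_gap: 0.035
clock: 20.45
ee_pos: [0.5423, 0.1924, 0.1464]
eef_rot: [-30.8, 89.9, -30.9]
wrist_force: [0.2, 0.4, 1.0]
finger_gap: 0.0346
20.45 [0.5423 0.1924 0.1464] [-30.81  89.95 -30.9 ] [0.2 0.4 1. ] 0.0346
toolY [ 0.001  1.    -0.   ] shift [1.264e-01 1.600e-03 1.000e-04] rot [-0.011  0.006  0.004]
```

View pics/t2.png

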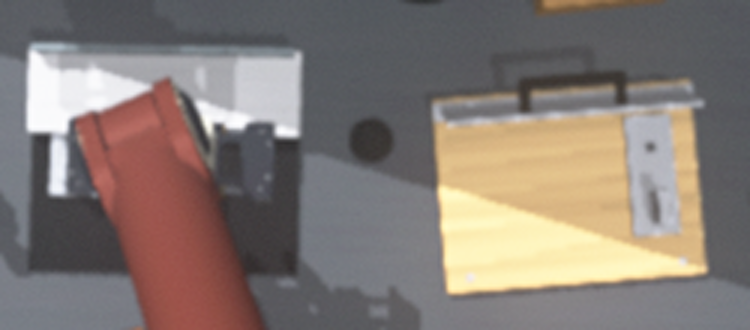

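Bracket 4 lies square on the jig at picture (653,175), with its rear near the bar. I'll check numerically in the side view that b3's lug is where expected, then descend.

```bash
python3 - <<'E'
from h import *
a=cv2.imread("pics/side0.png"); b=ctrl.capture("side")[:,:,::-1]
for n,y in(("b2",.256),("b3",.194)):
    u,v=proj("side",(.5425,y,.045)).astype(int); print(n,u,v)
    g=lambda i:cv2.cvtColor(np.ascontiguousarray(i),cv2.COLOR_BGR2GRAY)[v-7:v+8,u-12:u+10]
    print(np.hstack([g(a)[::2,::2],g(b)[::2,::2]]))
E
```

```text
b2 235 175
[[ 83 109 123 105 106 115 169 203 204 204 204  90 117 130 111 112 122 178
  214 215 211 195]
 [ 83  97 102  74  97  99 103 178 205 205 204  89 102 109  76 102 103 110
  187 214 198 191]
 [ 81 100 110 105 118 124 146 133 188 204 204  85 106 116 108 115 111 123
  134 199 212 205]
 [132 121 113 151 163 151 131 118 136 193 202 141 128 117 115 125 137 150
  148 152 183 190]
 [166 129 105 108 103  90 107 115 111 136 191 176 136 114 119 121 129 121
  114 106 128 174]
 [104 114 110 105  98  75 106 118 107 109 152 112 121 120 118  99 103  78
   95  96  78 130]
 [ 55  96 102 105 107 107 124 159 162 163 138  58 100 100  86  95 105  93
  137 146 147 148]
 [ 64 138 154 110 107 106 105 115 106  96 108  37  45  64  83 102 109 105
  120 115 105 109]]
b3 240 182
[[117 128 124 112 111 115 137 192 201 201 202 116 126 147 152 146 127 129
  175 184 184 182]
 [103 105  81  85 112 118 102 133 191 199 200 119 110 110 104  97 107  95
  121 173 181 183]
 [107 105  97 103 125 137 149 160 165 194 200 118  99 103  88  84 117 102
  122 158 180 181]
 [108 105 107 108 134 141 126 121 111 158 198  59  72 109 105 125 152 130
  125 119 148 180]
 [138 107 106 106 101 105  80  90 107 113 168 128 131 111 107 100 106  95
   90 111 108 154]
 [117 115 114 124 108 106  90 101 112 108 127 150 135 103 108  97 104  87
   92 112  97 105]
 [104 112 119 136 112 108 107 120 141 157 163  78  97  95  98 100 105 107
  108 116 132  99]
 [ 55  70 158 177 126 106 112 148 149 129 124  39  76 107 147 126 106 108
  108 115 160 144]]
```

```bash
python3 -m creep '[[0.01,0.001,0,0,0,0,0.035],[0.025,0.0015,0,0,0,0,0.035],[0.045,0.0015,0,0,0,0,0.035],[0.065,0.0015,0,0,0,0,0.035],[0.08,0.0015,0,0,0,0,0.035],[0.095,0.0015,0,0,0,0,0.035],[0.108,0.0015,0,0,0,0,0.035],[0.118,0.0015,0,0,0,0,0.035],[0.125,0.0015,0,0,0,0,0.035],[0.126,0.0015,0,0,0,0,0.035]]'
python3 -m creep '[[0,0,0,0,0,0,0.03],[0,0,0,0,0,0,0.02],[0,0,0,0,0,0,0.014],[0,0,0,0,0,0,0.008],[0,0,0,0,0,0,0.005],[0,0,0,0,0,0,0.005],[0,0,0,0,0,0,0.005],[0,0,0,0,0,0,0.005],[0,0,0,0,0,0,0.005],[0,0,0,0,0,0,0.005]]' 50
python3 -m creep '[[0,0,-0.004,0,0,0,0.005],[0,0,-0.012,0,0,0,0.005],[0,0,-0.022,0,0,0,0.005],[0,0,-0.033,0,0,0,0.005],[0,0,-0.044,0,0,0,0.005],[0,0,-0.055,0,0,0,0.005],[0,0,-0.065,0,0,0,0.005],[0,0,-0.072,0,0,0,0.005],[0,0,-0.075,0,0,0,0.005],[0,0,-0.075,0,0,0,0.005]]' 50
```

```text
clock: 21.55
ee_pos: [0.5418, 0.1949, 0.0194]
eef_rot: [-134.0, 90.0, -134.0]
wrist_force: [1.1, 0.2, 0.5]
finger_gap: 0.0346
clock: 22.55
ee_pos: [0.5423, 0.1933, 0.0209]
eef_rot: [-74.8, 89.9, -74.9]
wrist_force: [-0.8, -5.1, 4.4]
finger_gap: 0.0121
clock: 23.55
ee_pos: [0.4664, 0.1958, 0.0208]
eef_rot: [36.2, 89.9, 36.3]
wrist_force: [3.4, -1.0, 6.9]
finger_gap: 0.0121
```

```bash
python3 -m creep '[[-0.003,0,0,0,0,0,0.005],[-0.008,0,0,0,0,0,0.005],[-0.015,0,0,0,0,0,0.005],[-0.025,0,0,0,0,0,0.005],[-0.037,0,0,0,0,0,0.005],[-0.05,0,0,0,0,0,0.005],[-0.063,0,0,0,0,0,0.005],[-0.074,0,0,0,0,0,0.005],[-0.08,0,0,0,0,0,0.005],[-0.08,0,0,0,0,0,0.005]]' 50
python3 -m creep '[[0,-0.005,0,0,0,0,0.005],[0,-0.02,0,0,0,0,0.005],[0,-0.045,0,0,0,0,0.005],[0,-0.075,0,0,0,0,0.005],[0,-0.11,0,0,0,0,0.005],[0,-0.145,0,0,0,0,0.005],[0,-0.18,0,0,0,0,0.005],[0,-0.21,0,0,0,0,0.005],[0,-0.235,0,0,0,0,0.005],[0,-0.255,0,0,0,0,0.005]]' 50; python3 -c "
from h import *
st(); p=jig(-.07,-.03); go(*p,.1,95.8)"
```

```text
clock: 24.55
ee_pos: [0.4677, 0.1952, 0.1013]
eef_rot: [17.8, 89.8, 17.8]
wrist_force: [-0.8, -1.1, -4.1]
finger_gap: 0.0116
clock: 25.55
ee_pos: [0.4657, -0.0637, 0.0997]
eef_rot: [-135.7, 89.9, -135.9]
wrist_force: [-0.9, 0.0, -3.7]
finger_gap: 0.0119
25.55 [ 0.4657 -0.0637  0.0997] [-135.69   89.88 -135.91] [-0.9  0.  -3.7] 0.0119
toolY [ 0.004  1.    -0.002] shift [-1.000e-04 -1.846e-01  5.000e-03] rot [-0.752 -0.012  0.01 ]
```

```bash
python3 -m creep '[[0,-0.02,0.001,0,0,0,0.005],[0,-0.045,0.001,-0.1,0,0,0.005],[0,-0.07,0.002,-0.2,0,0,0.005],[0,-0.095,0.003,-0.3,0,0,0.005],[0,-0.12,0.003,-0.4,0,0,0.005],[0,-0.145,0.004,-0.5,0,0,0.005],[0,-0.165,0.005,-0.6,0,0,0.005],[0,-0.179,0.005,-0.7,0,0,0.005],[0,-0.184,0.005,-0.75,0,0,0.005],[0,-0.184,0.005,-0.75,0,0,0.005]]' 50; python3 -c "
from h import *
st(); p=jig(-.07,-.03); go(*p,.031,95.8)"
```

```text
clock: 26.55
ee_pos: [0.4708, -0.2453, 0.0996]
eef_rot: [176.3, 89.9, -177.8]
wrist_force: [0.7, 1.0, -3.7]
finger_gap: 0.0118
26.55 [ 0.4708 -0.2453  0.0996] [ 176.31   89.94 -177.84] [ 0.7  1.  -3.7] 0.0118
toolY [-0.102  0.995  0.   ] shift [ 0.0686 -0.0029 -0.001 ] rot [ 0.006 -0.008 -0.001]
```

```bash
python3 -m creep '[[0.005,-0.001,0,0,0,0,0.005],[0.013,-0.002,0,0,0,0,0.005],[0.024,-0.002,0,0,0,0,0.005],[0.036,-0.002,0,0,0,0,0.005],[0.048,-0.002,0,0,0,0,0.005],[0.058,-0.002,0,0,0,0,0.005],[0.064,-0.002,0,0,0,0,0.005],[0.068,-0.002,0,0,0,0,0.005],[0.068,-0.002,0,0,0,0,0.005],[0.068,-0.002,0,0,0,0,0.005]]' 50
python3 -m creep '[[0,0,0.004,0,0,0,0.005],[0,0,0.011,0,0,0,0.005],[0,0,0.02,0,0,0,0.005],[0,0,0.03,0,0,0,0.005],[0,0,0.037,0,0,0,0.005],[0,0,0.04,0,0,0,0.005],[0.001,0,0.04,0,0,0,0.005],[0.003,0,0.04,0,0,0,0.005],[0.005,0,0.04,0,0,0,0.005],[0.0055,0,0.04,0,0,0,0.005]]' 50; python3 -c "
from h import *
st(); p=jig(-.03,-.03); go(*p,.026,95.8); print(tojig(ctrl.observe()['ee_pos']))"
```

```text
clock: 27.55
ee_pos: [0.4728, -0.2461, 0.0325]
eef_rot: [-21.0, 89.9, -15.0]
wrist_force: [-0.3, 0.3, -4.0]
finger_gap: 0.0118
clock: 28.55
ee_pos: [0.5116, -0.242, 0.0268]
eef_rot: [-164.5, 90.0, -158.5]
wrist_force: [-2.0, 0.9, 0.9]
finger_gap: 0.0118
28.55 [ 0.5116 -0.242   0.0268] [-164.51   89.98 -158.54] [-2.   0.9  0.9] 0.0118
toolY [-0.104  0.995 -0.   ] shift [ 0.0008 -0.0021 -0.002 ] rot [ 0.022 -0.002  0.001]
[-0.02798592 -0.02790362  0.02683191]
```

```bash
python3 -m creep '[[0.001,0,0,0,0,0,0.005],[0.001,0,0,0,0,0,0.025],[0.001,0,0,0,0,0,0.035],[-0.01,0,0,0,0,0,0.035],[-0.025,0,0,0,0,0,0.035],[-0.045,0,0,0,0,0,0.035],[-0.07,0,0,0,0,0,0.035],[-0.095,0,0,0,0,0,0.035],[-0.115,0,0,0,0,0,0.035],[-0.12,0,0,0,0,0,0.035]]' 50
python3 -c "
from h import *
st(); go(.534,.2555,.147,90)
im=ctrl.capture('top')
cv2.imwrite('pics/t3.png',cv2.resize(im[138:230,142:252,::-1],None,fx=6,fy=6,interpolation=cv2.INTER_CUBIC))"
```

```text
clock: 29.55
ee_pos: [0.514, -0.2424, 0.1501]
eef_rot: [-26.7, 89.6, -20.7]
wrist_force: [0.5, 0.8, -0.1]
finger_gap: 0.0352
29.55 [ 0.514  -0.2424  0.1501] [-26.69  89.59 -20.69] [ 0.5  0.8 -0.1] 0.0352
toolY [-0.105  0.995 -0.003] shift [0.0019 0.4931 0.0719] rot [0.75  0.047 0.021]
```

View pics/t3.png

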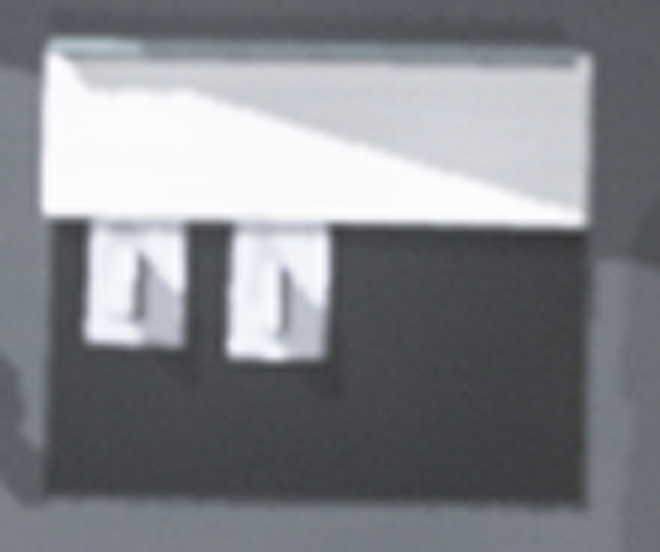

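Bracket 2 was knocked: its front edge is now at crop (226,353)–(327,359) with the lug near (276,295), about 10 mm to the right and 6 mm back. Bracket 1 is unchanged. I'm aiming at (0.540, 0.245).

```bash
python3 -m creep '[[0,0.01,0,0,0,0,0.04],[0,0.035,0.002,0,0,0,0.04],[0,0.07,0.008,0,0,0,0.04],[0,0.11,0.015,0,0,0,0.04],[0,0.15,0.022,0,0,0,0.04],[0,0.19,0.03,0,0,0,0.04],[0,0.235,0.038,0,0,0,0.04],[0,0.28,0.045,0,0,0,0.04],[0,0.325,0.052,0,0,0,0.04],[0,0.365,0.058,0,0,0,0.04]]' 50
python3 -m creep '[[0,0.03,0.004,0.1,0,0,0.04],[0,0.06,0.009,0.3,0,0,0.04],[0,0.085,0.013,0.5,0,0,0.04],[0,0.105,0.016,0.65,0,0,0.04],[0,0.114,0.018,0.75,0,0,0.04],[0,0.118,0.019,0.75,0.04,0.02,0.04],[0,0.118,0.019,0.75,0.04,0.02,0.04],[0,0.118,0.019,0.75,0.04,0.02,0.04],[0,0.118,0.019,0.75,0.04,0.02,0.04],[0,0.118,0.019,0.75,0.04,0.02,0.04]]' 50
python3 -c "
from h import *
st(); go(.540,.246,.02,90)
f1=lambda p:(142+(p[0]+.5)/6-.5,138+(p[1]+.5)/6-.5)
print(ray('top',f1((226,353)),.014),ray('top',f1((327,359)),.014),ray('top',f1((276,293)),.059))"
```

```text
clock: 30.6
ee_pos: [0.5299, 0.1305, 0.1454]
eef_rot: [169.2, 89.9, 175.4]
wrist_force: [0.6, 0.6, 0.4]
finger_gap: 0.0398
clock: 31.6
ee_pos: [0.5385, 0.2455, 0.1469]
eef_rot: [157.7, 89.7, 157.6]
wrist_force: [0.2, -0.5, 0.4]
finger_gap: 0.0399
31.6 [0.5385 0.2455 0.1469] [157.67  89.7  157.59] [ 0.2 -0.5  0.4] 0.0399
toolY [0.001 1.    0.002] shift [0.1269 0.0002 0.0022] rot [-0.011 -0.035 -0.014]
[0.50989814 0.27412247 0.014     ] [0.50798682 0.21977566 0.014     ] [0.5408903  0.24273081 0.059     ]
```

```bash
python3 -m creep '[[0.01,0,0.001,0,0,0,0.04],[0.025,0,0.001,0,0,0,0.04],[0.045,0,0.001,0,0,0,0.04],[0.065,0,0.001,0,0,0,0.04],[0.08,0,0.001,0,0,0,0.04],[0.095,0,0.001,0,0,0,0.04],[0.108,0,0.001,0,0,0,0.04],[0.118,0,0.001,0,0,0,0.04],[0.125,0,0.001,0,0,0,0.04],[0.1265,0,0.001,0,0,0,0.04]]'
python3 -m creep '[[0,0,0,0,0,0,0.03],[0,0,0,0,0,0,0.02],[0,0,0,0,0,0,0.014],[0,0,0,0,0,0,0.008],[0,0,0,0,0,0,0.005],[0,0,0,0,0,0,0.005],[0,0,0,0,0,0,0.005],[0,0,0,0,0,0,0.005],[0,0,0,0,0,0,0.005],[0,0,0,0,0,0,0.005]]' 50
python3 -m creep '[[0,0,-0.004,0,0,0,0.005],[0,0,-0.012,0,0,0,0.005],[0,0,-0.022,0,0,0,0.005],[0,0,-0.033,0,0,0,0.005],[0,0,-0.044,0,0,0,0.005],[0,0,-0.055,0,0,0,0.005],[0,0,-0.065,0,0,0,0.005],[0,0,-0.072,0,0,0,0.005],[0,0,-0.075,0,0,0,0.005],[0,0,-0.075,0,0,0,0.005]]' 50
python3 -m creep '[[-0.003,0,0,0,0,0,0.005],[-0.008,0,0,0,0,0,0.005],[-0.015,0,0,0,0,0,0.005],[-0.025,0,0,0,0,0,0.005],[-0.037,0,0,0,0,0,0.005],[-0.05,0,0,0,0,0,0.005],[-0.063,0,0,0,0,0,0.005],[-0.074,0,0,0,0,0,0.005],[-0.08,0,0,0,0,0,0.005],[-0.08,0,0,0,0,0,0.005]]' 50
```

```text
clock: 32.6
ee_pos: [0.5382, 0.2467, 0.0194]
eef_rot: [163.1, 89.6, 163.1]
wrist_force: [-0.1, -0.4, -0.4]
finger_gap: 0.0399
clock: 33.6
ee_pos: [0.5389, 0.2467, 0.0208]
eef_rot: [154.5, 89.7, 154.5]
wrist_force: [-0.9, -1.2, 5.0]
finger_gap: 0.0117
clock: 34.6
ee_pos: [0.4626, 0.247, 0.0207]
eef_rot: [162.9, 89.6, 162.9]
wrist_force: [0.7, 0.8, 6.8]
finger_gap: 0.012
clock: 35.6
ee_pos: [0.4645, 0.2469, 0.1017]
eef_rot: [134.1, 89.7, 134.1]
wrist_force: [0.4, 0.2, -2.3]
finger_gap: 0.0116
```

```bash
python3 -m creep '[[0,-0.005,0,0,0,0,0.005],[0,-0.02,0,0,0,0,0.005],[0,-0.045,0,0,0,0,0.005],[0,-0.075,0,0,0,0,0.005],[0,-0.11,0,0,0,0,0.005],[0,-0.145,0,0,0,0,0.005],[0,-0.18,0,0,0,0,0.005],[0,-0.21,0,0,0,0,0.005],[0,-0.235,0,0,0,0,0.005],[0,-0.255,0,0,0,0,0.005]]' 50
python3 -m creep '[[0,-0.02,0,0,0,0,0.005],[0,-0.045,0,-0.1,0,0,0.005],[0,-0.07,0,-0.2,0,0,0.005],[0,-0.095,0,-0.3,0,0,0.005],[0,-0.12,0,-0.4,0,0,0.005],[0,-0.145,0,-0.5,0,0,0.005],[0,-0.163,0,-0.6,0,0,0.005],[0,-0.175,0,-0.7,0,0,0.005],[0,-0.18,0,-0.73,-0.03,0,0.005],[0,-0.18,0,-0.73,-0.03,0,0.005]]' 50; python3 -c "
from h import *
st(); p=jig(-.07,.03); go(*p,.031,95.8)"
```

```text
clock: 36.6
ee_pos: [0.4626, -0.0119, 0.0995]
eef_rot: [173.6, 89.6, 173.3]
wrist_force: [0.4, -0.4, -4.0]
finger_gap: 0.0116
clock: 37.6
ee_pos: [0.4627, -0.1896, 0.0991]
eef_rot: [128.6, 89.8, 134.3]
wrist_force: [-0.1, 0.1, -3.4]
finger_gap: 0.0121
37.6 [ 0.4627 -0.1896  0.0991] [128.65  89.8  134.33] [-0.1  0.1 -3.4] 0.0121
toolY [-0.099  0.995  0.003] shift [0.0681 0.0007 0.0015] rot [-0.015 -0.015 -0.019]
```

```bash
python3 -m creep '[[0.005,0,0,0,0,0,0.005],[0.013,0,0.001,0,-0.02,-0.02,0.005],[0.024,0,0.001,0,-0.02,-0.02,0.005],[0.036,0,0.001,0,-0.02,-0.02,0.005],[0.048,0,0.001,0,-0.02,-0.02,0.005],[0.058,0,0.001,0,-0.02,-0.02,0.005],[0.064,0,0.001,0,-0.02,-0.02,0.005],[0.067,0,0.001,0,-0.02,-0.02,0.005],[0.067,0,0.001,0,-0.02,-0.02,0.005],[0.067,0,0.001,0,-0.02,-0.02,0.005]]' 50
python3 -m creep '[[0,0,0.004,0,0,0,0.005],[0,0,0.011,0,0,0,0.005],[0,0,0.02,0,0,0,0.005],[0,0,0.03,0,0,0,0.005],[0,0,0.037,0,0,0,0.005],[0,0,0.041,0,0,0,0.005],[0.001,0,0.041,0,0,0,0.005],[0.003,0,0.041,0,0,0,0.005],[0.005,0,0.041,0,0,0,0.005],[0.006,0,0.041,0,0,0,0.005]]' 50; python3 -c "
from h import *
st(); p=jig(-.03,.03); go(*p,.026,95.8); print(tojig(ctrl.observe()['ee_pos']))"
python3 -m creep '[[0,0,0,0,0,0,0.005],[0,0,0,0,0,0,0.025],[0,0,0,0,0,0,0.035],[-0.01,0,0,0,0,0,0.035],[-0.025,0,0,0,0,0,0.035],[-0.045,0,0,0,0,0,0.035],[-0.07,0,0,0,0,0,0.035],[-0.095,0,0,0,0,0,0.035],[-0.115,0,0,0,0,0,0.035],[-0.12,0,0,0,0,0,0.035]]' 50
python3 -c "
from h import *
st(); go(.5435,.3215,.147,90)
im=ctrl.capture('top')
a=cv2.imread('pics/top0.png')[:,:,::-1].astype(int)
d=np.abs(a-im).max(2)[174:200,150:176]; print((d>40).sum())
"
```

```text
clock: 38.6
ee_pos: [0.4653, -0.1882, 0.0329]
eef_rot: [-8.4, 89.8, -2.5]
wrist_force: [-0.8, 0.0, -2.7]
finger_gap: 0.0116
clock: 39.6
ee_pos: [0.5051, -0.1839, 0.0268]
eef_rot: [3.8, 90.0, 9.7]
wrist_force: [-0.9, 0.1, 6.5]
finger_gap: 0.0121
39.6 [ 0.5051 -0.1839  0.0268] [ 3.83 89.95  9.66] [-0.9  0.1  6.5] 0.0121
toolY [-0.101  0.995  0.   ] shift [ 0.0008 -0.0005 -0.0014] rot [ 0.003  0.006 -0.   ]
[-0.02859274  0.0305366   0.02678775]
clock: 40.6
ee_pos: [0.5073, -0.1843, 0.1498]
eef_rot: [-17.7, 89.5, -11.9]
wrist_force: [0.6, -0.2, 0.1]
finger_gap: 0.0349
40.6 [ 0.5073 -0.1843  0.1498] [-17.75  89.52 -11.91] [ 0.6 -0.2  0.1] 0.0349
toolY [-0.102  0.995 -0.003] shift [0.0022 0.4995 0.0874] rot [0.73  0.058 0.015]
0
```

Bracket 1 is unchanged (zero differing pixels), so I go to it.

```bash
python3 -m creep '[[0,0.01,0,0,0,0,0.035],[0,0.035,0.003,0,0,0,0.035],[0,0.07,0.01,0,0,0,0.035],[0,0.11,0.018,0,0,0,0.035],[0,0.15,0.026,0,0,0,0.035],[0,0.19,0.034,0,0,0,0.035],[0,0.235,0.042,0,0,0,0.035],[0,0.28,0.05,0,0,0,0.035],[0,0.325,0.058,0,0,0,0.035],[0,0.37,0.065,0,0,0,0.035]]' 50
python3 -m creep '[[0,0.03,0.005,0.1,0,0,0.035],[0,0.06,0.01,0.3,0,0,0.035],[0,0.085,0.015,0.5,0,0,0.035],[0,0.11,0.019,0.65,0,0,0.035],[0,0.125,0.022,0.73,0,0,0.035],[0,0.13,0.022,0.73,0.05,0.02,0.035],[0,0.13,0.022,0.73,0.05,0.02,0.035],[0,0.13,0.022,0.73,0.05,0.02,0.035],[0,0.13,0.022,0.73,0.05,0.02,0.035],[0,0.13,0.022,0.73,0.05,0.02,0.035]]' 50
python3 -c "
from h import *
st(); go(.543,.3215,.02,90)"
```

```text
clock: 41.65
ee_pos: [0.531, 0.1931, 0.1453]
eef_rot: [-139.7, 89.9, -133.8]
wrist_force: [0.6, 0.0, -0.2]
finger_gap: 0.0351
clock: 42.65
ee_pos: [0.5415, 0.3211, 0.147]
eef_rot: [157.1, 89.7, 157.0]
wrist_force: [-0.5, -0.5, -0.1]
finger_gap: 0.0349
42.65 [0.5415 0.3211 0.147 ] [157.08  89.71 156.97] [-0.5 -0.5 -0.1] 0.0349
toolY [0.002 1.    0.002] shift [0.127  0.0002 0.002 ] rot [-0.013 -0.033 -0.014]
```

```bash
python3 -m creep '[[0.01,0,0.001,0,0,0,0.035],[0.025,0,0.001,0,0,0,0.035],[0.045,0,0.001,0,0,0,0.035],[0.065,0,0.001,0,0,0,0.035],[0.08,0,0.001,0,0,0,0.035],[0.095,0,0.001,0,0,0,0.035],[0.108,0,0.001,0,0,0,0.035],[0.118,0,0.001,0,0,0,0.035],[0.125,0,0.001,0,0,0,0.035],[0.1265,0,0.001,0,0,0,0.035]]'
python3 -m creep '[[0,0,0,0,0,0,0.03],[0,0,0,0,0,0,0.02],[0,0,0,0,0,0,0.014],[0,0,0,0,0,0,0.008],[0,0,0,0,0,0,0.005],[0,0,0,0,0,0,0.005],[0,0,0,0,0,0,0.005],[0,0,0,0,0,0,0.005],[0,0,0,0,0,0,0.005],[0,0,0,0,0,0,0.005]]' 50
python3 -m creep '[[0,0,-0.004,0,0,0,0.005],[0,0,-0.012,0,0,0,0.005],[0,0,-0.022,0,0,0,0.005],[0,0,-0.033,0,0,0,0.005],[0,0,-0.044,0,0,0,0.005],[0,0,-0.055,0,0,0,0.005],[0,0,-0.065,0,0,0,0.005],[0,0,-0.072,0,0,0,0.005],[0,0,-0.075,0,0,0,0.005],[0,0,-0.075,0,0,0,0.005]]' 50
python3 -m creep '[[-0.003,0,0,0,0,0,0.005],[-0.008,0,0,0,0,0,0.005],[-0.015,0,0,0,0,0,0.005],[-0.025,0,0,0,0,0,0.005],[-0.037,0,0,0,0,0,0.005],[-0.05,0,0,0,0,0,0.005],[-0.063,0,0,0,0,0,0.005],[-0.074,0,0,0,0,0,0.005],[-0.08,0,0,0,0,0,0.005],[-0.08,0,0,0,0,0,0.005]]' 50
```

```text
clock: 43.65
ee_pos: [0.5412, 0.3225, 0.0195]
eef_rot: [160.9, 89.6, 160.9]
wrist_force: [0.1, -0.6, -0.3]
finger_gap: 0.0354
clock: 44.65
ee_pos: [0.5418, 0.3228, 0.0209]
eef_rot: [146.9, 89.7, 146.9]
wrist_force: [-0.8, -0.3, 5.7]
finger_gap: 0.0116
clock: 45.65
ee_pos: [0.4655, 0.3229, 0.0209]
eef_rot: [159.2, 89.6, 159.2]
wrist_force: [1.0, 0.1, 7.0]
finger_gap: 0.0119
clock: 46.65
ee_pos: [0.4675, 0.323, 0.1019]
eef_rot: [127.1, 89.7, 127.1]
wrist_force: [1.0, 0.9, -3.6]
finger_gap: 0.0116
```

```bash
python3 -m creep '[[0,-0.005,0,0,0,0,0.005],[0,-0.02,0,0,0,0,0.005],[0,-0.045,0,0,0,0,0.005],[0,-0.075,-0.001,0,0,0,0.005],[0,-0.11,-0.002,0,0,0,0.005],[0,-0.145,-0.003,0,0,0,0.005],[0,-0.18,-0.004,0,0,0,0.005],[0,-0.215,-0.005,0,0,0,0.005],[0,-0.245,-0.006,0,0,0,0.005],[0,-0.27,-0.006,0,0,0,0.005]]' 50
python3 -m creep '[[0,-0.02,0,0,0,0,0.005],[0,-0.045,0,-0.1,0,0,0.005],[0,-0.07,0,-0.2,0,0,0.005],[0,-0.095,0,-0.3,0,0,0.005],[0,-0.12,0,-0.4,0,0,0.005],[0,-0.145,0,-0.5,0,0,0.005],[0,-0.163,-0.001,-0.6,0,0,0.005],[0,-0.175,-0.001,-0.7,0,0,0.005],[0,-0.181,-0.001,-0.74,-0.03,0,0.005],[0,-0.181,-0.001,-0.74,-0.03,0,0.005]]' 50; python3 -c "
from h import *
st(); p=jig(-.07,.09); go(*p,.031,95.8)"
```

```text
clock: 47.65
ee_pos: [0.4595, 0.0487, 0.0996]
eef_rot: [175.7, 89.6, 175.5]
wrist_force: [-0.0, 0.4, -4.4]
finger_gap: 0.0118
clock: 48.65
ee_pos: [0.4587, -0.13, 0.0992]
eef_rot: [126.7, 89.8, 132.4]
wrist_force: [0.0, -0.5, -3.4]
finger_gap: 0.012
48.65 [ 0.4587 -0.13    0.0992] [126.66  89.82 132.41] [ 0.  -0.5 -3.4] 0.012
toolY [-0.1    0.995  0.002] shift [ 0.0682  0.001  -0.0006] rot [-0.006 -0.013 -0.018]
```

```bash
python3 -m creep '[[0.005,0,0,0,0,0,0.005],[0.013,0.001,0,0,-0.01,-0.02,0.005],[0.024,0.001,0,0,-0.01,-0.02,0.005],[0.036,0.001,0,0,-0.01,-0.02,0.005],[0.048,0.001,0,0,-0.01,-0.02,0.005],[0.058,0.001,0,0,-0.01,-0.02,0.005],[0.064,0.001,0,0,-0.01,-0.02,0.005],[0.067,0.001,0,0,-0.01,-0.02,0.005],[0.067,0.001,0,0,-0.01,-0.02,0.005],[0.067,0.001,0,0,-0.01,-0.02,0.005]]' 50
python3 -m creep '[[0,0,0.004,0,0,0,0.005],[0,0,0.011,0,0,0,0.005],[0,0,0.02,0,0,0,0.005],[0,0,0.03,0,0,0,0.005],[0,0,0.036,0,0,0,0.005],[0,0,0.04,0,0,0,0.005],[0.001,0,0.04,0,0,0,0.005],[0.003,0,0.04,0,0,0,0.005],[0.005,0,0.04,0,0,0,0.005],[0.006,0,0.04,0,0,0,0.005]]' 50; python3 -c "
from h import *
st(); p=jig(-.03,.09); go(*p,.026,95.8); print(tojig(ctrl.observe()['ee_pos']))"
python3 -m creep '[[0,0,0,0,0,0,0.005],[0,0,0,0,0,0,0.025],[0,0,0,0,0,0,0.035],[-0.01,0,0,0,0,0,0.035],[-0.025,0,0,0,0,0,0.035],[-0.045,0,0,0,0,0,0.035],[-0.07,0,0,0,0,0,0.035],[-0.095,0,0,0,0,0,0.035],[-0.115,0,0,0,0,0,0.035],[-0.12,0,0,0,0,0,0.035]]' 50
python3 -m creep '[[0,0.01,0,0,0,0,0.035],[0,0.03,0,0,0,0,0.035],[0,0.06,0,0,0,0,0.035],[0,0.09,0,0,0,0,0.035],[0,0.12,0,0,0,0,0.035],[0,0.15,0,0,0,0,0.035],[0,0.18,0,0,0,0,0.035],[0,0.20,0,0,0,0,0.035],[0,0.20,0,0,0,0,0.035],[0,0.20,0,0,0,0,0.035]]' 50
python3 -c "
from h import *
st(); save('top',(276,145,386,237),'t5.png',7)"
```

```text
clock: 49.65
ee_pos: [0.4601, -0.1273, 0.0328]
eef_rot: [-5.9, 89.9, -0.0]
wrist_force: [0.3, -0.5, -4.4]
finger_gap: 0.0115
clock: 50.65
ee_pos: [0.4989, -0.1233, 0.0268]
eef_rot: [-174.9, 90.0, -169.0]
wrist_force: [-0.7, 0.4, 8.1]
finger_gap: 0.0117
50.65 [ 0.4989 -0.1233  0.0268] [-174.9    89.98 -168.99] [-0.7  0.4  8.1] 0.0117
toolY [-0.103  0.995 -0.   ] shift [ 0.0008 -0.0015 -0.0014] rot [ 0.014 -0.003  0.   ]
[-0.02857807  0.09149169  0.02681126]
clock: 51.65
ee_pos: [0.5013, -0.1234, 0.1495]
eef_rot: [-14.5, 89.6, -8.6]
wrist_force: [0.3, 0.8, -0.6]
finger_gap: 0.035
clock: 52.65
ee_pos: [0.4781, 0.0755, 0.1458]
eef_rot: [-147.1, 89.9, -141.1]
wrist_force: [-0.5, -0.4, -1.2]
finger_gap: 0.0351
52.65 [0.4781 0.0755 0.1458] [-147.06   89.93 -141.08] [-0.5 -0.4 -1.2] 0.0351
```

View pics/t5.png

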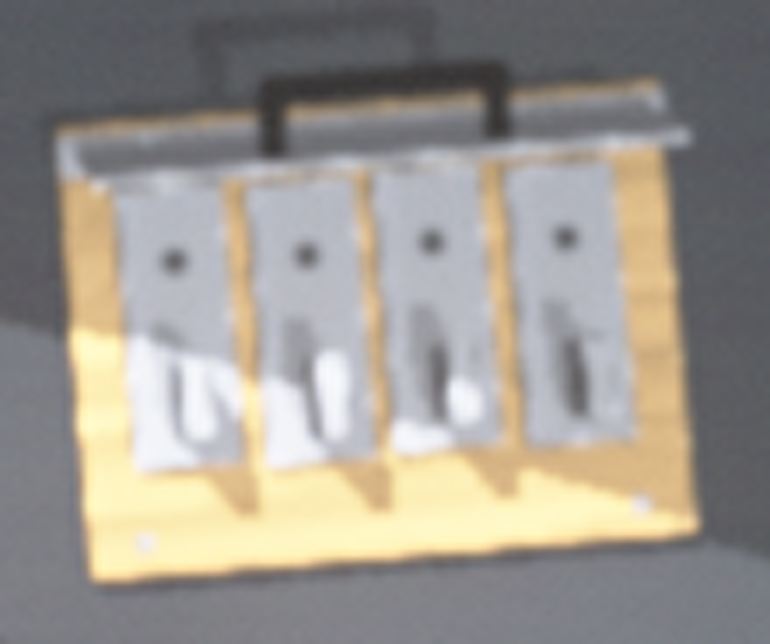

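All four brackets lie square, side by side with gaps of about 10 mm, their rears under the raised bar. The rod is at crop (270–500, ~80). Next I check the rod position and go to the handle.

```bash
python3 -c "
from h import *
f=lambda p:(276+(p[0]+.5)/7-.5,145+(p[1]+.5)/7-.5)
for p in((265,88),(500,72),(385,80)): print(tojig(ray('top',f(p),.0876)).round(4))
p=jig(.106,.002); print(p); go(p[0],p[1],.15,5.8)"
```

```text
[0.1091 0.0536 0.0876]
[ 0.1083 -0.0506  0.0876]
[0.1086 0.0004 0.0876]
[ 0.64185524 -0.19869827]
toolY [-0.102  0.995 -0.001] shift [-0.0039 -0.2884  0.1348] rot [1.1257e+01 2.0000e-03 1.0000e-02]
```

```bash
python3 -m creep '[[-0.002,-0.01,0.005,0.5,0,0,0.022],[-0.004,-0.03,0.015,1.5,0,0,0.022],[-0.004,-0.06,0.03,2.5,0,0,0.022],[-0.004,-0.095,0.045,3.5,0,0,0.022],[-0.004,-0.13,0.06,4.5,0,0,0.022],[-0.004,-0.17,0.08,5.5,0,0,0.022],[-0.004,-0.21,0.1,6.5,0,0,0.022],[-0.004,-0.25,0.115,7.5,0,0,0.022],[-0.004,-0.275,0.13,8.5,0,0,0.022],[-0.004,-0.288,0.135,9.5,0,0,0.022]]' 20
python3 -m creep '[[0,0,0,1,0,0,0.022],[0,0,0,1.75,0,0,0.022],[0,0,0,1.75,0,0,0.022],[0,0,0,1.75,0,0,0.022],[0,0,0,1.75,0,0,0.022],[0,0,0,1.75,0,0,0.022],[0,0,0,1.75,0,0,0.022],[0,0,0,1.75,0,0,0.022],[0,0,0,1.75,0,0,0.022],[0,0,0,1.75,0,0,0.022]]' 20
python3 -c "
from h import *
st();p=jig(.107,.002); go(p[0],p[1],.078,5.8)"
```

```text
clock: 53.7
ee_pos: [0.6424, -0.2032, 0.1499]
eef_rot: [-12.2, 89.8, -83.0]
wrist_force: [-1.0, 0.7, -0.3]
finger_gap: 0.0222
clock: 54.7
ee_pos: [0.6428, -0.1967, 0.1508]
eef_rot: [91.1, 89.9, 7.1]
wrist_force: [-0.8, 0.3, -0.1]
finger_gap: 0.0218
54.7 [ 0.6428 -0.1967  0.1508] [91.12 89.94  7.06] [-0.8  0.3 -0.1] 0.0218
toolY [0.995 0.103 0.001] shift [ 0.0728 -0.0002  0.0019] rot [ 0.017 -0.    -0.007]
```

```bash
python3 -m creep '[[0.01,0,0.002,0,0,0,0.022],[0.02,0,0.002,0,0,0,0.022],[0.032,0,0.002,0,0,0,0.022],[0.044,0,0.002,0,0,0,0.022],[0.055,0,0.002,0,0,0,0.022],[0.063,0,0.002,0,0,0,0.022],[0.069,0,0.002,0,0,0,0.022],[0.0728,0,0.002,0,0,0,0.022],[0.0728,0,0.002,0,0,0,0.022],[0.0728,0,0.002,0,0,0,0.022]]' 20
python3 -m creep '[[0,0,0,0,0,0,0.018],[0,0,0,0,0,0,0.012],[0,0,0,0,0,0,0.008],[0,0,0,0,0,0,0.005],[0,0,0,0,0,0,0.005],[0,0,0,0,0,0,0.005],[0,0,0,0,0,0,0.005],[0,0,0,0,0,0,0.005],[0,0,0,0,0,0,0.005],[0,0,0,0,0,0,0.005]]' 20
python3 -c "
from h import *
st();print(tojig(ctrl.observe()['ee_pos']))"
```

```text
clock: 55.7
ee_pos: [0.6434, -0.1989, 0.0784]
eef_rot: [79.9, 89.9, -4.1]
wrist_force: [-0.1, 0.0, 0.9]
finger_gap: 0.022
clock: 56.7
ee_pos: [0.6423, -0.199, 0.0783]
eef_rot: [-115.5, 90.0, 160.4]
wrist_force: [-3.6, -0.4, 6.5]
finger_gap: 0.0114
56.7 [ 0.6423 -0.199   0.0783] [-115.52   89.97  160.39] [-3.6 -0.4  6.5] 0.0114
[0.10644847 0.00169025 0.07828419]
```

```bash
python3 -m creep '[[-0.0005,-0.002,0,0,0,0,0.005],[-0.001,-0.005,0,0,0,0,0.005],[-0.0017,-0.0111,0,0,0,0,0.005],[-0.0019,-0.0172,0,0,0,0,0.005],[-0.0015,-0.0233,0,0,0,0,0.005],[-0.0006,-0.0294,0,0,0,0,0.005],[0.0008,-0.0353,0,0,0,0,0.005],[0.0027,-0.0411,0,0,0,0,0.005],[0.0027,-0.0411,0,0,0,0,0.005],[0.0027,-0.0411,0,0,0,0,0.005]]' 20
python3 -c "
from h import *
print(tojig(ctrl.observe()['ee_pos']))"
python3 -m creep '[[0.0012,-0.0028,0,0,0,0,0.005],[0.0025,-0.0056,0,0,0,0,0.005],[0.0054,-0.011,0,0,0,0,0.005],[0.0088,-0.016,0,0,0,0,0.005],[0.0126,-0.0208,0,0,0,0,0.005],[0.0147,-0.0231,0,0,0,0,0.005],[0.0168,-0.0253,0,0,0,0,0.005],[0.019,-0.0273,0,0,0,0,0.005],[0.0213,-0.0293,0,0,0,0,0.005],[0.0213,-0.0293,0,0,0,0,0.005]]' 20
python3 -c "
from h import *
print(tojig(ctrl.observe()['ee_pos']))"
```

```text
clock: 57.7
ee_pos: [0.6012, -0.203, 0.0756]
eef_rot: [-133.2, 89.9, 142.7]
wrist_force: [0.8, 0.9, 6.0]
finger_gap: 0.011
[0.06511693 0.00182166 0.07562283]
clock: 58.7
ee_pos: [0.5726, -0.206, 0.0532]
eef_rot: [-179.6, 90.0, 96.3]
wrist_force: [2.5, 0.8, 0.4]
finger_gap: 0.0116
[0.0363314  0.00178566 0.05320676]
```

```bash
python3 -m creep '[[0.0015,-0.001,0,0,0,0,0.005],[0.003,-0.002,0,0,0,0,0.005],[0.0045,-0.003,0,0,0,0,0.005],[0.006,-0.004,0,0,0,0,0.005],[0.007,-0.0045,0,0,0,0,0.005],[0.008,-0.005,0,0,0,0,0.005],[0.008,-0.005,0,0,0,0,0.005],[0.008,-0.005,0,0,0,0,0.005],[0.008,-0.005,0,0,0,0,0.005],[0.008,-0.005,0,0,0,0,0.005]]' 20
python3 -c "
from h import *
print(tojig(ctrl.observe()['ee_pos']))"
```

```text
clock: 59.7
ee_pos: [0.5673, -0.2065, 0.0456]
eef_rot: [-127.8, 89.9, 148.1]
wrist_force: [-1.2, 0.3, 3.1]
finger_gap: 0.0113
[0.03100971 0.00175297 0.04556967]
```

```bash
python3 -m creep '[[0.001,0,0,0,0,0,0.005],[0.002,-0.0005,0,0,0,0,0.005],[0.003,-0.001,0,0,0,0,0.005],[0.003,-0.001,0,0,0,0,0.005],[0.003,-0.001,0,0,0,0,0.005],[0.003,-0.001,0,0,0,0,0.005],[0.003,-0.001,0,0,0,0,0.005],[0.003,-0.001,0,0,0,0,0.005],[0.003,-0.001,0,0,0,0,0.005],[0.003,-0.001,0,0,0,0,0.005]]' 20
python3 -c "
from h import *
print(tojig(ctrl.observe()['ee_pos']))"
```

```text
clock: 60.7
ee_pos: [0.5669, -0.2066, 0.0447]
eef_rot: [117.5, 89.9, 33.5]
wrist_force: [-3.1, 1.4, 14.8]
finger_gap: 0.0113
[0.03064186 0.00174801 0.04470077]
```

```bash
python3 -m creep '[[-0.0015,0,0,0,0,0,0.005],[-0.0015,0,0,0,0,0,0.025],[-0.0015,0,0,0,0,0,0.04],[-0.0015,0,0,0,0,0,0.04],[-0.01,0,0,0,0,0,0.04],[-0.03,0,0,0,0,0,0.04],[-0.06,0,0,0,0,0,0.04],[-0.09,0,0,0,0,0,0.04],[-0.12,0,0,0,0,0,0.04],[-0.13,0,0,0,0,0,0.04]]' 20
python3 -m creep '[[0,0,-0.01,0,0,0,0.04],[0,0,-0.03,0,0,0,0.04],[0,0,-0.06,0,0,0,0.04],[0,0,-0.1,0,0,0,0.04],[0,0,-0.14,0,0,0,0.04],[0,0,-0.18,0,0,0,0.04],[0,0,-0.22,0,0,0,0.04],[0,0,-0.24,0,0,0,0.04],[0,0,-0.25,0,0,0,0.04],[0,0,-0.25,0,0,0,0.04]]' 20
python3 -c "
from h import *
st()
save('top',(276,145,386,237),'t6.png',7); save('side',(222,200,352,290),'s6.png',6); im=ctrl.capture('top')
a=cv2.imread('pics/top0.png')[:,:,::-1].astype(int)
m=((np.abs(a-im).max(2)>45)*255).astype(np.uint8)
n,l,s,c=cv2.connectedComponentsWithStats(m); print([tuple(r) for r in s[1:] if r[4]>12])"
```

```text
clock: 61.7
ee_pos: [0.5687, -0.2076, 0.1765]
eef_rot: [66.9, 89.6, -17.2]
wrist_force: [0.2, -0.8, -0.5]
finger_gap: 0.0398
clock: 62.7
ee_pos: [0.54, 0.0438, 0.1716]
eef_rot: [-110.1, 89.9, 166.0]
wrist_force: [-0.1, -0.1, 0.3]
finger_gap: 0.0396
62.7 [0.54   0.0438 0.1716] [-110.12   89.89  165.98] [-0.1 -0.1  0.3] 0.0396
[(np.int32(216), np.int32(149), np.int32(61), np.int32(219), np.int32(7362)), (np.int32(156), np.int32(174), np.int32(17), np.int32(22), np.int32(361)), (np.int32(177), np.int32(175), np.int32(17), np.int32(25), np.int32(411)), (np.int32(195), np.int32(175), np.int32(18), np.int32(23), np.int32(381)), (np.int32(314), np.int32(176), np.int32(35), np.int32(5), np.int32(82)), (np.int32(317), np.int32(181), np.int32(27), np.int32(3), np.int32(44)), (np.int32(331), np.int32(185), np.int32(17), np.int32(25), np.int32(334)), (np.int32(349), np.int32(184), np.int32(18), np.int32(25), np.int32(346)), (np.int32(313), np.int32(186), np.int32(18), np.int32(31), np.int32(378)), (np.int32(288), np.int32(188), np.int32(24), np.int32(40), np.int32(603)), (np.int32(0), np.int32(3
[... 151 characters left out ...]
p.int32(46), np.int32(40), np.int32(794)), (np.int32(64), np.int32(320), np.int32(4), np.int32(7), np.int32(14)), (np.int32(18), np.int32(335), np.int32(6), np.int32(8), np.int32(25)), (np.int32(251), np.int32(358), np.int32(25), np.int32(26), np.int32(206)), (np.int32(256), np.int32(358), np.int32(16), np.int32(6), np.int32(46)), (np.int32(276), np.int32(362), np.int32(5), np.int32(8), np.int32(25)), (np.int32(243), np.int32(369), np.int32(15), np.int32(13), np.int32(43)), (np.int32(282), np.int32(368), np.int32(4), np.int32(11), np.int32(22)), (np.int32(208), np.int32(371), np.int32(48), np.int32(13), np.int32(399)), (np.int32(157), np.int32(376), np.int32(53), np.int32(8), np.int32(244))]
```

View pics/t6.png

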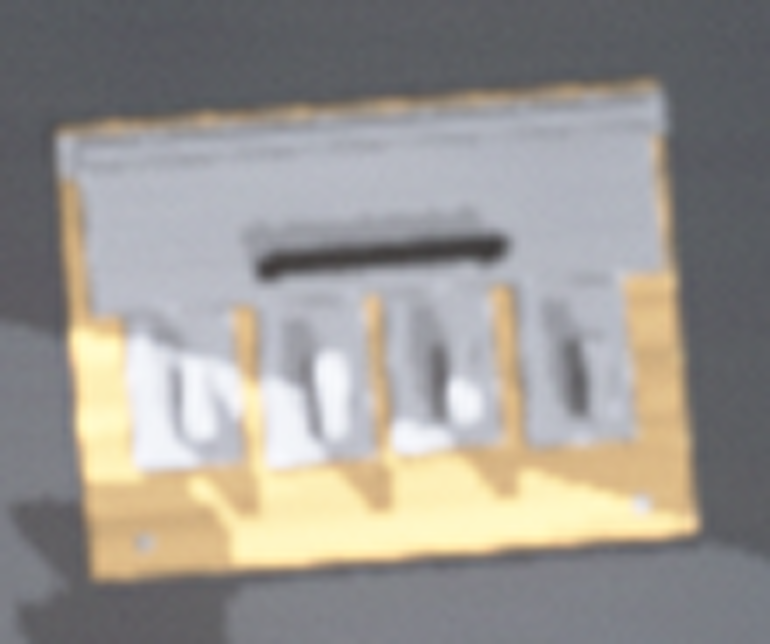

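View pics/s6.png

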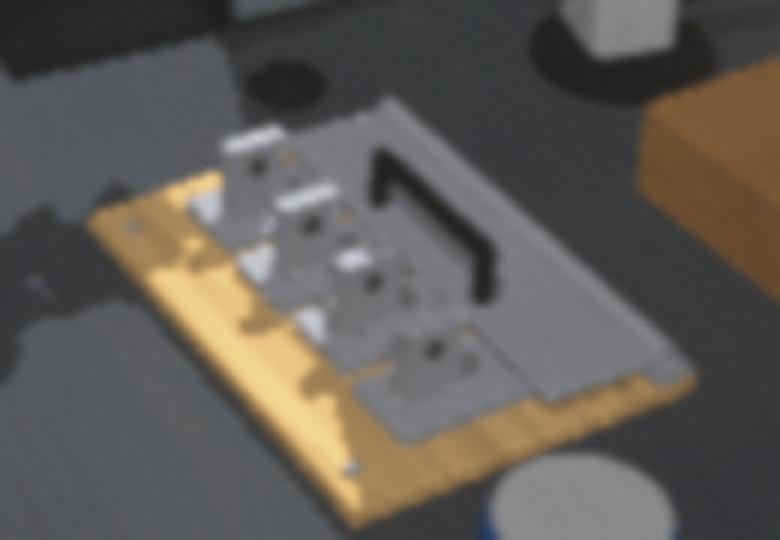

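```bash
python3 -c "
from h import *
f=lambda p:(276+(p[0]+.5)/7-.5,145+(p[1]+.5)/7-.5)
g=lambda p:(222+(p[0]+.5)/6-.5,200+(p[1]+.5)/6-.5)
for a,b in(((262,262),(381,158)),((503,245),(487,254)),((673,274),(545,402))): print(tojig(tri(f(a),g(b))).round(4))
ctrl.finish_job()"
```

```text
[0.0332 0.057  0.0522]
[ 0.0312 -0.0505  0.0573]
[ 0.0125 -0.1332  0.0261]
the job is handed in; nothing more can be done
```

The job is handed in: the clamp bar was swung up, all four brackets went from the rack onto the jig, and the bar was swung back down onto them. It finished at about 63 s on the robot clock, against the 210 s limit.

**Brackets:** each was gripped by its lug, slid forward from under the lip, lifted and laid at about 60 mm spacing. One bracket was knocked about 10 mm aside mid-run, so I located it again and picked it from its new position.

**Last checks:**
- **Bracket positions:** the top and side views show all four lying flat and square with gaps of about 10 mm. Lugs are in front of the bar, and by tool position at release the rear edges sit about 57 mm under it.
- **Clamp bar:** when pressed, it met firm resistance (about 15 N). The handle triangulates to 52–57 mm above the bench, against about 57 mm expected for a bar resting on brackets. That estimate is only good to a few millimetres.
- **Other items:** the before/after top-view difference shows changes only at the rack, the jig, and the robot and its shadow.
- **Not checked:** I did not read the clamp angle directly, and took no picture after handing in. I saw no sign of the grip slackening at any of my readings.

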